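Clear dead battery packs into the pedal-lid box

ROBOT

A 6-joint arm with a two-finger parallel gripper is mounted at the origin on the work surface. World frame = base frame: x ahead of the robot, y to its left, z up, the work surface at z = 0. Lengths are in mm, angles in rad, forces in N, time in s.
With the tool pointing down it reaches from about 350 to 875 mm from the base axis. Payload 4.2 kg.
Tool frame: the origin (TCP) lies on the centre line of the jaws, within the pads' length; the fingertips stand 8 mm ahead of it and the grasp point (between the pads) lies 11 mm behind it (manip.tcp_to_tips is the y of the fingertips in the tool frame, in mm); y points along the fingers, x is the direction in which the jaws open and shut, and the axes are right-handed (so a half turn about y gives the same grasp; the last joint's range is limited). The gripper opens to 87 mm and grips with 3 to 60 N. Pads are 19 mm wide; open, the fingers measure 117 mm over their backs; the gripper's body (75 mm by 190 mm) begins 51 mm behind the grasp point.
Start: joints at [1.559, 0.385, 0.008, 0, -1.194, -0.259], TCP at [167.157, 602.211, 207.25] pointing down, gripper open.
Joint ranges: [-3.14, 3.14], [-1.21, 2.06], [-1.07, 1.41], [-3.16, 2.05], [-2.99, -0.16], [-3.1, 3.1]. Speed limits (rad/s): [2.79, 2.79, 3.14, 3.14, 3.14, 3.14].

INTERFACE

Orientations are given as a unit quaternion [x, y, z, w].
In Python, from plant import manip gives the robot as it stands. The module is installed in compiled form; this text tells all that it offers.
- The arm moves only by the tool arm_command, never from a script. Its argument "motion" is a list of rows, each a list of 3 entries, a list of its own where there are three numbers: the opening in per cent of the stroke, from 0 (shut) to 100 (fully open), then the shift along the tool's x, y, z scaled (see below), then the turn about the tool's y scaled (see below). In form: [[jaw, [x, y, z], roll], ...]. A call has 1 to 12 rows; each row is the pose to reach, as a shift and turn from the pose commanded when the call began, along the tool's axes at that moment; what a row does not reach only later rows make up. The controller multiplies each number of a shift by 150 mm and each number of a turn by 90 degrees. A row lasts 1/12 s, in which the tool goes at most 41.7 mm and 7.16 degrees, less where a joint would pass 70% of its speed; a pose out of reach is approached as far as the arm can. A call with a number of a shift or a turn outside -1 to 1 is refused whole. A call with a gripper value outside its range is refused whole. The fingers move at their own pace and stop on an object; "newtons" is the grip in N (left out, the last holds). Time passes only in rows, so rows that repeat a pose let the fingers close. It gives the time, the measured TCP pose, the force and the opening at its end, in the units of the state.
- manip.read_state(): the state, without advancing time (a new reading comes with each control period).
- manip.camera(name): name is "scene" or "top"; returns a dict with "color" (400x640x3 uint8, red, green, blue), "range_z" (400x640 float32, mm along the optical axis (not along the pixel's ray), 0 where there is no reading), "fx", "fy", "cx", "cy" (pixels), "k1" (the pictures are not rectified: a ray, as slopes to the right and down, at radius r is drawn at 1 + k1 r^2 times it, then the intrinsics apply), "extrinsics" (4x4, takes a point from camera to world coordinates). Camera axes: x right, y down, z forward; pixel columns grow to the right and rows downward; lengths in mm; the calibration is good to about 2 mm. A picture is of the moment at which its call begins.
- manip.job_done(): hands the job in, once; it reports no verdict.
The state is a dict: "t": time; "qpos": joint angles; "joint_velocities": joint speeds; "joint_efforts": joint torques, N m; "ee_pos": TCP position; "tool_rot": TCP orientation; "force": force on the tool from outside, world axes, zero at the start; "ft_torque": the same for the moment, N m; "gripper_width": finger opening in mm.
Only numpy, scipy, OpenCV 4.12 (cv2) and the standard library are available. Lean on these libraries where they do the work, as an engineer would, in place of code of your own. Each camera call takes 0.05 s, during which the arm holds its last target.

TASK

Clear away the dead battery packs, both those standing in the tester's bays and those lying on the blue mat: slide the tester's clear guard fully open, press the pedal of the steel battery box right down so that its lid stands up and stays, draw each pack out forwards from under the tester's roof and put every pack into the box. When all are in, ease the pedal back up slowly so that the lid comes down shut without slamming; leave the guard fully shut again too. Work the lid only by its pedal, and leave the phone, cup and jar where they are.

Things in the scene. Friction and masses are not known exactly. Their poses are not given: they have to be found in the camera images.
- tester: battery tester, fixed grey bench instrument 160 (x) x 440 (y) x 78 mm high; origin at the centre of its underside on the work surface; own -x is its front, facing the robot within 0.12 rad, +y its left as seen from the robot. y from -8 to 220 mm is the electronics housing with display; the other half has three bays (points bay0 to bay2). A bare ledge 20 mm high lies in front of the bays, to x = -80 mm
- bay0 (a point): bottom centre of the mouth of the bay at tester y = -179 mm (mouths at tester x = -10, 20 mm above the work surface). Each bay is an upright slot 18 mm wide, 45 mm high, 50 mm deep, open only to the tester's front (-x). A roof covers tester x = -10 to 80 mm, its top 75 mm up: a pack cannot be lifted in its slot, it must first be drawn straight out along the tester's -x, 45 mm or more
- bay1 (a point): the same point of the middle bay, at tester y = -115 mm
- bay2 (a point): the same point of the bay next to the electronics housing, at tester y = -51 mm. Packs in neighbouring bays stand 64 mm apart, 50 mm clear between them
- guard (a joint): clear sliding guard over the bays, L-shaped, 200 mm long: an upright pane at tester x = -74 mm and a top pane up to 86 mm above the work surface. 0 m = shut over the bays; starts within 20 mm of it; grows as it slides along the tester's +y, off the bays; 0.215 m = fully open, before the electronics housing. Friction of about 2 N holds it where it is left
- guard_handle (a point): grip point of the guard's handle: a black bar standing on the top pane, 60 mm along the tester's x, 14 mm wide along y, 86 to 120 mm above the work surface; the point is on the middle of the bar, 108 mm up, at the middle of the guard's length; it moves with the guard
- can: spent-battery box: fixed white steel box 180 x 180 mm, rim 140 mm above the work surface, walls 4 mm, inner floor about 30 mm up, mouth 172 x 172 mm when the lid is up; origin at the centre of its underside; own -x is its front with the pedal, turned roughly towards the robot base; the lid's hinge runs along the back rim at x = +90 mm
- lid: flat steel lid of the box, 180 x 180 x 5 mm; origin on its hinge, own z upright when shut. It turns 3.3 times the pedal's angle, from 0 (shut) to 1.65 rad (just past upright, standing at the back of the box, 320 mm high). Not to be touched; it slams if it closes faster than 3 rad/s, which is the pedal pad rising at 90 mm/s
- pedal (a joint): pedal lever of the box: 0 rad = up, lid shut (the start); 0.5 rad = right down, lid fully up. Its linkage has a friction stay, so pedal and lid remain where they are left. About 5 to 8 N on the pad pushes it down; it takes about 3 to 6 N to lift it again
- pedal_pad (a point): centre of the pedal's black rubber pad, 45 mm along the lever, 40 mm wide (along the box's y), 14 mm thick; it can be pinched across the 40 mm from above. 75 mm above the work surface when up (leaning 0.25 rad, outer end high), 25 mm when right down (leaning 0.25 rad the other way). Moves with the pedal
- pedal_pivot (a point): middle of the pedal's level pivot axis (along the box's y), at box x = -90 mm, 50 mm above the work surface; the pad's centre swings on a radius of 100 mm about it, on the box's -x side
- work_mat: fixed flat blue work mat 160 (x) x 240 (y) x 3 mm on the bench before the tester, to the robot's left; origin at the centre of its underside
- pack0: dead battery pack, grey plastic block 80 x 14 x 42 mm, 60 to 120 g, like the other packs. Origin at its centre; own x = its 80 mm length (+x: brass contacts), y = 14 mm thickness, z = 42 mm height. Starts standing on its long narrow edge in bay0 of the tester (farthest right seen from the robot), contacts inward, about 37 mm of it sticking out to the front, underside 20 mm above the work surface. May be absent.
- pack1: dead battery pack, grey plastic block 80 x 14 x 42 mm, 60 to 120 g, like the other packs. Origin at its centre; own x = its 80 mm length (+x: brass contacts), y = 14 mm thickness, z = 42 mm height. Starts standing on its long narrow edge in bay1 of the tester, contacts inward, about 37 mm of it sticking out to the front, underside 20 mm above the work surface. May be absent.
- pack2: dead battery pack, grey plastic block 80 x 14 x 42 mm, 60 to 120 g, like the other packs. Origin at its centre; own x = its 80 mm length (+x: brass contacts), y = 14 mm thickness, z = 42 mm height. Starts standing on its long narrow edge in bay2 of the tester, contacts inward, about 37 mm of it sticking out to the front, underside 20 mm above the work surface. May be absent.
- pack3: dead battery pack, grey plastic block 80 x 14 x 42 mm, 60 to 120 g, like the other packs. Origin at its centre; own x = its 80 mm length (+x: brass contacts), y = 14 mm thickness, z = 42 mm height. Starts lying flat (14 mm high) on the right part of the work mat, its length roughly pointing away from the robot. May be absent.
- pack4: dead battery pack, grey plastic block 80 x 14 x 42 mm, 60 to 120 g, like the other packs. Origin at its centre; own x = its 80 mm length (+x: brass contacts), y = 14 mm thickness, z = 42 mm height. Starts lying flat (14 mm high) on the left part of the work mat, its length roughly pointing away from the robot. May be absent.
- phone: bystander: black phone 150 x 72 x 8 mm lying left of the tester
- pen_cup: bystander: black cup 64 mm wide, 85 mm high, behind the tester
- flux_jar: bystander: small white jar 48 mm wide, 50 mm high, between the tester and the box, farther back

How it is judged (in metres and radians):
On the way, in this order (a step that is already met when the one before it is completed fails the run):
1. the guard is slid open and the pedal is right down with the lid standing up (value of joint guard above 0.19 m and angle between lid's own z axis and vertical above 1.3 rad), for 0.2 s.
2. every pack present is in the battery box (x of pack0 in the frame of can between -0.088 and 0.088 m and y of pack0 in the frame of can between -0.088 and 0.088 m and z of pack0 in the frame of can between 0.02 and 0.13 m and x of pack1 in the frame of can between -0.088 and 0.088 m and y of pack1 in the frame of can between -0.088 and 0.088 m and z of pack1 in the frame of can between 0.02 and 0.13 m and x of pack2 in the frame of can between -0.088 and 0.088 m and y of pack2 in the frame of can between -0.088 and 0.088 m and z of pack2 in the frame of can between 0.02 and 0.13 m and x of pack3 in the frame of can between -0.088 and 0.088 m and y of pack3 in the frame of can between -0.088 and 0.088 m and z of pack3 in the frame of can between 0.02 and 0.13 m and x of pack4 in the frame of can between -0.088 and 0.088 m and y of pack4 in the frame of can between -0.088 and 0.088 m and z of pack4 in the frame of can between 0.02 and 0.13 m), for 0.2 s.
At the end, for the whole second after the job is handed in: every pack present lies at rest inside the battery box, the lid is shut (within 0.08 rad) with the pedal up, and the guard is shut to within 10 mm (all of step 2 and linear speed of each of pack0, pack1, pack2, pack3, pack4 below 0.03 m/s and angle between lid's own z axis and vertical below 0.08 rad and value of joint pedal below 0.03 rad and value of joint guard below 0.01 m); the robot touches nothing.
It fails at once if the lid slams (closing faster than 3 rad/s over its last 0.6 rad: the pedal pad rising at about 90 mm/s) (angle between lid's own z axis and vertical below 0.6 rad and velocity of joint pedal below -0.91 rad/s).
It fails at once if the robot pushes on the lid itself (over 4 N) (contact force between any of the fingers, the arm and lid above 4 N).
It fails at once if the phone is moved by more than 30 mm (distance of phone from where it was at the start of the episode above 0.03 m).
It fails at once if the pen_cup is moved by more than 30 mm (distance of pen_cup from where it was at the start of the episode above 0.03 m).
It fails at once if the flux_jar is moved by more than 30 mm (distance of flux_jar from where it was at the start of the episode above 0.03 m).
Of pack0, pack1, pack2, pack3, pack4 only 3 to 5 are there at a start; the rules pass over those that are not, and their reading is None.
At some moment in a run one of pack3, pack4 may be knocked a few centimetres aside while the robot is not near it.
Once in a run the grip may slacken for a moment while it holds something.
It also fails if it takes over 210 s, if anything falls off the work surface, if the arm or the gripper's body presses on something with over 40 N, if the wrist force passes 120 N, or if a joint passes its speed limit or range.

## Working session

There is one attempt and no reset: what is moved stays moved. The work goes in short steps, Python scripts to look and compute and a tool call to move; the robot and the scene stay as the last step left them, time stands still between calls to the robot, and variables do not carry over. Pictures are saved under pics/ and viewed, and the job is handed in when it is done.

Besides the shell and the picture viewer there is one more tool, called after ">>>" in YAML: its name, and indented under it one key for each argument. arm_command: Moves the arm, as the interface text tells. Shifts and turns lie within -1 to 1; 1 stands for 150 mm of shift or 90 degrees of turn. Its arguments: {"type":"object","properties":{"motion":{"type":"array","items":{"type":"array"}},"newtons":{"type":"number"}},"required":["motion"]}

```bash
mkdir -p pics && python3 - <<'E'
from plant import manip
import cv2,numpy as np
s=manip.read_state();print(s, manip.tcp_to_tips)
for n in("scene","top"):
    c=manip.camera(n);cv2.imwrite(f"pics/{n}0.png",c["color"][:,:,::-1]);print(n,c["fx"],c["fy"],c["cx"],c["cy"],c["k1"]);print(np.round(c["extrinsics"],3))
E
```

```text
{'t': 0.0, 'qpos': array([ 1.55861274e+00,  3.85543787e-01,  6.63509731e-03, -5.04182071e-04,
       -1.19397725e+00, -2.58593288e-01]), 'joint_velocities': array([ 0.0021725 , -0.00119604, -0.00176364,  0.00048186, -0.00010495,
        0.00038247]), 'joint_efforts': array([ 1.34698035e-03, -3.90662885e+01,  1.87403530e+01,  4.21983227e+00,
        1.10002587e-02, -1.89510042e-04]), 'ee_pos': array([166.99132513, 601.62727551, 206.17019219]), 'tool_rot': array([ 0.42846919, -0.56247079,  0.56343234, -0.42729938]), 'force': array([-0.21645325,  0.19769385,  0.13694599]), 'ft_torque': array([-0.02252582,  0.01324123,  0.0248208 ]), 'gripper_width': 87.0687323695492} 8.0
scene 430.2770504774724 430.2770504774724 320.5010677548779 200.64261136791706 -0.08253407133604333
[[ 3.900000e-02  5.820000e-01 -8.120000e-01  1.569732e+03]
 [ 9.990000e-01 -3.100000e-02  2.500000e-02 -4.999300e+01]
 [-1.100000e-02 -8.120000e-01 -5.830000e-01  7.975900e+02]
 [ 0.000000e+00  0.000000e+00  0.000000e+00  1.000000e+00]]
top 477.49247816350146 477.49247816350146 312.09215526471905 198.6771120475332 -0.09604709590040066
[[-1.900000e-02 -9.810000e-01  1.910000e-01  3.307480e+02]
 [-1.000000e+00  1.600000e-02 -1.800000e-02  1.212000e+00]
 [ 1.500000e-02 -1.910000e-01 -9.810000e-01  1.382355e+03]
 [ 0.000000e+00  0.000000e+00  0.000000e+00  1.000000e+00]]
```

View pics/scene0.png

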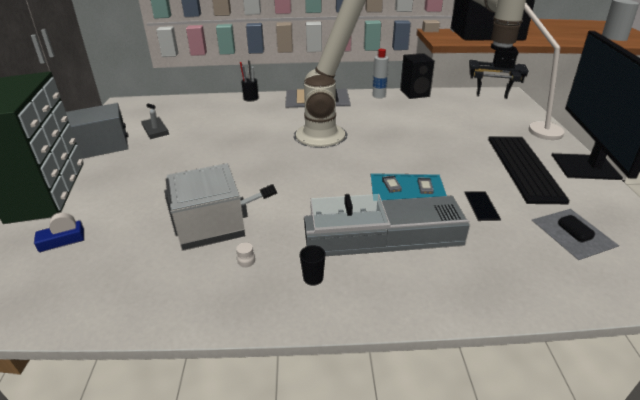

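View pics/top0.png

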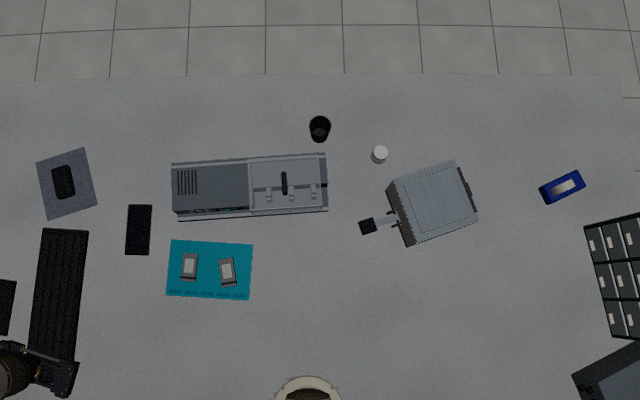

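```bash
cat > h.py <<'E'
from plant import manip
import cv2,numpy as np
from scipy.spatial.transform import Rotation as R
def cam(n): 
    c=manip.camera(n); c["K"]=np.array([[c["fx"],0,c["cx"]],[0,c["fy"],c["cy"]],[0,0,1]]);c["d"]=np.array([c["k1"],0,0,0,0.]);return c
def rays(c,uv):
    p=cv2.undistortPoints(np.array(uv,float).reshape(-1,1,2),c["K"],c["d"]).reshape(-1,2)
    return np.c_[p,np.ones(len(p))]
def onz(c,uv,z):
    r=rays(c,uv)@c["extrinsics"][:3,:3].T;o=c["extrinsics"][:3,3]
    return o+r*((z-o[2])/r[:,2])[:,None]
def cloud(c):
    v,u=np.mgrid[0:400,0:640];r=rays(c,np.c_[u.ravel(),v.ravel()])
    P=r*c["range_z"].reshape(-1,1); P=P@c["extrinsics"][:3,:3].T+c["extrinsics"][:3,3]
    P[c["range_z"].ravel()<=0]=np.nan
    return P.reshape(400,640,3)
def proj(c,P):
    E=np.linalg.inv(c["extrinsics"]);return cv2.projectPoints(np.array(P,float).reshape(-1,3),cv2.Rodrigues(E[:3,:3])[0],E[:3,3],c["K"],c["d"])[0].reshape(-1,2)
def crop(c,name,x0,y0,x1,y1,k):
    cv2.imwrite("pics/"+name,cv2.resize(c["color"][y0:y1,x0:x1,::-1],None,fx=k,fy=k,interpolation=cv2.INTER_CUBIC))
E
python3 - <<'E'
from h import *
c=cam("top");crop(c,"t1.png",160,140,340,310,4);crop(c,"t2.png",340,140,490,260,5)
P=cloud(c);np.save("P0.npy",P)
for uv in [(190,265),(228,272),(285,182),(368,226),(435,205),(210,185),(320,170),(243,290),(268,193),(316,190),(300,193)]: print(uv,np.round(P[uv[1],uv[0]],1))
c=cam("scene");crop(c,"s1.png",290,160,480,270,4);crop(c,"s2.png",150,150,290,260,5);np.save("S0.npy",cloud(c))
E
```

```text
(190, 265) [409.2 326.3  22.5]
(228, 272) [388.3 218.3  19.2]
(285, 182) [623.   50.5 122.4]
(368, 226) [ 504.4 -175.    83.2]
(435, 205) [ 548.  -346.7  150.7]
(210, 185) [629.7 263.9  71.5]
(320, 170) [667.1 -46.7  75.6]
(243, 290) [337.5 177.9   0.8]
(268, 193) [600.9  99.2  86.3]
(316, 190) [606.2 -33.8  91.3]
(300, 193) [600.3  10.6  82. ]
```

```bash
sleep 0
```

```text
(no output)
```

View pics/t1.png

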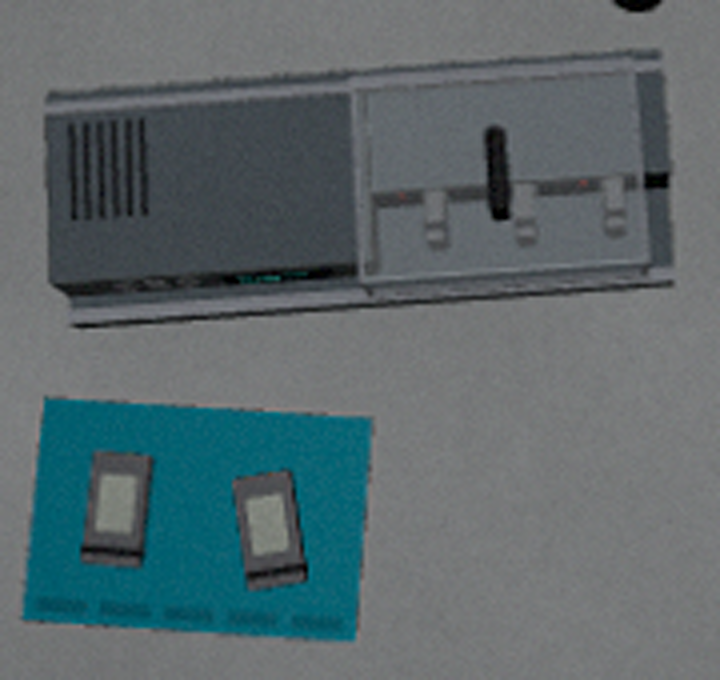

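View pics/t2.png

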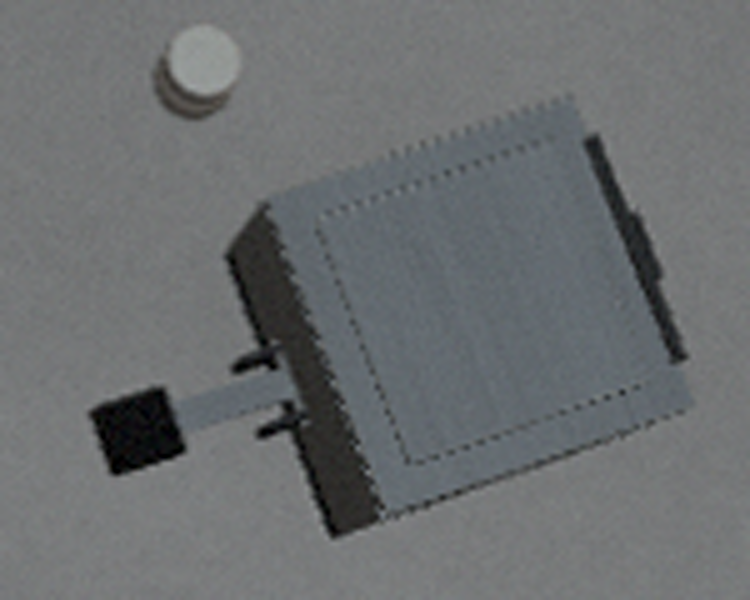

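View pics/s1.png

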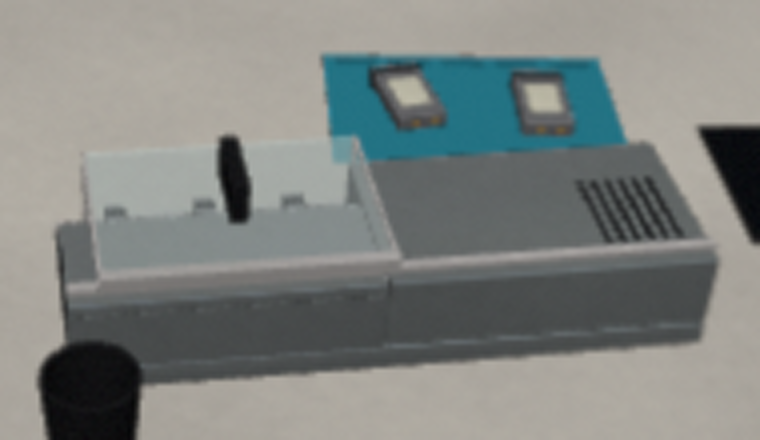

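View pics/s2.png

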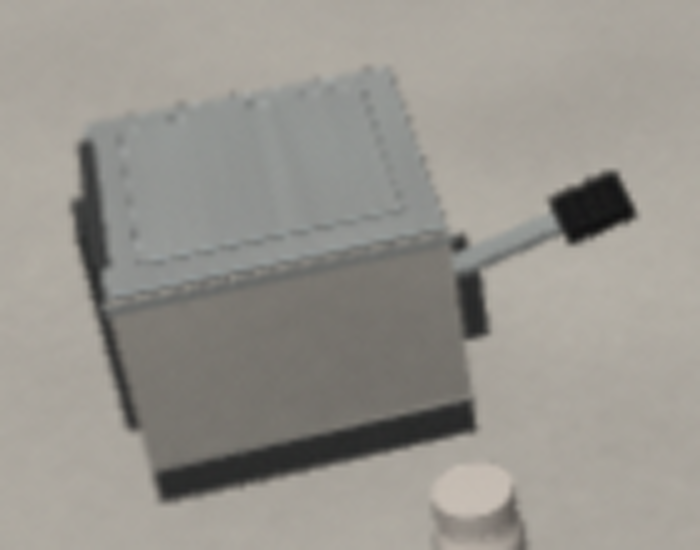

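```bash
python3 - <<'E'
from h import *
c=cam("top")
C=onz(c,[(394,181),(416.6,243.6),(478,221),(454.4,159.4)],145);print("lid",C.round(1),C.mean(0))
for i in range(4):
    d=C[(i+1)%4]-C[i];print(np.linalg.norm(d).round(1),np.degrees(np.arctan2(d[1],d[0])).round(2))
T=lambda L:[(160+a/4,140+b/4) for a,b in L]
def line(L,z,n):
    p=onz(c,T(L),z);d=p[0]-p[-1];print(n,p.round(1).tolist(),np.linalg.norm(d),np.degrees(np.arctan2(d[1],d[0])))
line([(75,325),(672,285)],0,"frontbottom")
line([(75,325),(672,285)],20,"front20")
line([(48,280),(355,263)],78,"housfront")
line([(50,92),(352,72)],78,"back top")
line([(487,130),(503,217)],120,"handle")
line([(350,95),(357,285)],86,"guard left")
line([(372,283),(645,268)],86,"guard fr")
for n,L in {"packL":[(95,452),(153,455),(140,567),(82,560)],"packR":[(233,480),(291,470),(308,578),(248,590)],"mat":[(45,397),(373,420),(355,640),(22,618)]}.items():
    p=onz(c,T(L),17 if n!="mat" else 3);print(n,p.round(1).tolist(),p.mean(0).round(1));
    for i in range(4):
        d=p[(i+1)%4]-p[i];print(np.linalg.norm(d).round(1),np.degrees(np.arctan2(d[1],d[0])).round(2))
# clouds
P=np.load("P0.npy");g=c["color"].astype(int)
m=(P[...,2]>130)&(P[...,2]<160)&(P[...,1]<-200);q=P[m][:,:2].astype(np.float32);print("lid cloud",cv2.minAreaRect(q),np.median(P[m][:,2]))
b=(g.max(2)<35);mm=b.copy();mm[:]=0;mm[210:240,352:380]=b[210:240,352:380]
print("pad",np.nanmedian(P[mm],0),mm.sum());v,u=np.nonzero(mm);print(u.mean(),v.mean(),onz(c,[(u.mean(),v.mean())],80),cv2.minAreaRect(onz(c,np.c_[u,v],80)[:,:2].astype(np.float32)))
S=np.load("S0.npy");m=(S[...,2]>100)&(S[...,2]<130)&(S[...,1]>20)&(S[...,1]<90)&(S[...,0]>560)&(S[...,0]<680)
print("handle",S[m].mean(0),S[m].min(0),S[m].max(0),m.sum())
m=(P[...,2]>105)&(P[...,2]<135)&(P[...,1]>20)&(P[...,1]<90)&(P[...,0]>560)&(P[...,0]<680)
print("handle",P[m].mean(0),P[m].min(0),P[m].max(0),m.sum())
m=(P[...,2]>60)&(P[...,2]<90)&(P[...,1]>110)&(P[...,1]<420)&(P[...,0]>520)&(P[...,0]<760)
print("hous",cv2.minAreaRect(P[m][:,:2].astype(np.float32)),np.median(P[m][:,2]))
m=(P[...,2]>15)&(P[...,2]<100)&(P[...,1]>-100)&(P[...,1]<420)&(P[...,0]>520)&(P[...,0]<760)
print("tester",cv2.minAreaRect(P[m][:,:2].astype(np.float32)))
E
```

```text
lid [[ 616.1 -241.5  145. ]
 [ 447.3 -292.6  145. ]
 [ 503.7 -462.1  145. ]
 [ 674.  -410.9  145. ]] [ 560.28572443 -351.7822996   145.        ]
176.3 -163.17
178.6 -71.59
177.8 16.71
179.1 108.9
frontbottom [[538.6, 368.2, 0.0], [561.3, -70.2, 0.0]] 439.0233153150201 92.96339752369937
front20 [[535.6, 362.9, 20.0], [558.0, -69.2, 20.0]] 432.67150021636763 92.96339752369936
housfront [[558.8, 367.5, 78.0], [567.4, 153.3, 78.0]] 214.36480565973648 92.30046032534561
back top [[694.1, 371.3, 78.0], [704.8, 156.4, 78.0]] 215.1477760337663 92.85181204700017
handle [[650.3, 59.2, 120.0], [589.7, 48.8, 120.0]] 61.49068046818688 9.722970213979464
guard left [[685.8, 156.7, 86.0], [550.5, 150.9, 86.0]] 135.36627189853553 2.459347853855487
guard fr [[551.8, 140.6, 86.0], [559.2, -47.5, 86.0]] 188.21125238389794 92.25201284566262
packL [[444.0, 346.5, 17.0], [441.3, 304.6, 17.0], [362.1, 312.3, 17.0], [367.5, 353.9, 17.0]] [403.7 329.3  17. ]
42.0 -93.63
79.6 174.44
41.9 82.69
76.9 -5.54
packR [[422.8, 246.9, 17.0], [429.3, 205.5, 17.0], [353.0, 192.8, 17.0], [345.1, 235.3, 17.0]] [387.5 220.1 
[... 381 characters left out ...]
8188573] 201
367.1641791044776 225.8855721393035 [[ 505.20761465 -173.15413038   80.        ]] ((505.43829345703125, -172.80203247070312), (37.56121826171875, 41.562828063964844), 17.24512481689453)
handle [633.98723733  54.057408   115.59708829] [598.20699272  46.74134077 100.23570026] [655.83372661  63.26336872 123.66313655] 109
handle [621.69880051  52.45533331 120.7395263 ] [593.29477359  45.06772483 105.24055808] [652.59114125  61.12992284 126.63649823] 114
hous ((630.1271362304688, 242.38058471679688), (156.5432891845703, 266.1434631347656), 0.7662001252174377) 78.63075743357854
tester ((628.9442749023438, 152.36355590820312), (161.96507263183594, 440.0650634765625), 3.220580816268921)
```

```bash
cat >> h.py <<'E'
TY=np.radians(2.95);T0=np.array([629.5,152.7])
BY=np.radians(-72.6);B0=np.array([560.3,-351.8])
def tf(x,y): c,s=np.cos(TY),np.sin(TY);return T0+[c*x-s*y,s*x+c*y]
def bf(x,y): c,s=np.cos(BY),np.sin(BY);return B0+[c*x-s*y,s*x+c*y]
PSI_T=90+2.95; PSI_B=90-72.6
def plan(*wps,start=None):
    """wps: (x,y,z,psi_deg or None) TCP targets; prints calls chained"""
    s=manip.read_state();p=s["ee_pos"].copy();r=R.from_quat(s["tool_rot"])
    X=r.as_matrix()
    print("t %.2f pos %s psi %.1f tilt %.2f width %.1f q %s F %s"%(s["t"],p.round(1),np.degrees(np.arctan2(X[1,0],X[0,0])),np.degrees(np.arccos(-X[2,1])),s["gripper_width"],s["qpos"].round(2),s["force"].round(1)))
    for x,y,z,psi in wps:
        t=np.array([x,y,z],float)
        while 1:
            X=r.as_matrix();cur=np.degrees(np.arctan2(X[1,0],X[0,0]))
            d=0 if psi is None else (psi-cur+90)%180-90
            v=X.T@(t-p)/150; k=max(1,np.abs(v).max()/0.999)
            v=v/k; roll=-d/90
            n=max(np.linalg.norm(v)*150/41.7,abs(d)/7.16 )
            print("  -> shift",v.round(3).tolist(),"roll %.3f"%roll,"rows>=%.1f"%n,"to",(p+X@v*150).round(1), "psi %.1f"%(cur+d))
            p=p+X@v*150;r=r*R.from_rotvec([0,-np.radians(d)*-1*-1,0])
            if k==1:break
E
python3 - <<'E'
from h import *
h=np.r_[620.5,54.0]
plan((167,602,250,None),(*h,180,PSI_T),(*h,99,PSI_T))
E
```

```text
t 0.25 pos [167.1 602.  206.7] psi -105.5 tilt 0.06 width 87.0 q [ 1.56  0.39  0.01 -0.   -1.19 -0.26] F [ 0.  -0.1 -0.6]
  -> shift [0.0, -0.288, -0.001] roll 0.000 rows>=1.0 to [167. 602. 250.] psi -105.5
  -> shift [0.696, 0.121, 0.999] roll -0.205 rows>=4.4 to [283.4 461.3 232. ] psi -87.1
  -> shift [0.999, 0.123, 0.744] roll 0.000 rows>=4.5 to [402.6 317.4 213.6] psi -87.0
  -> shift [0.999, 0.123, 0.744] roll -0.000 rows>=4.5 to [521.7 173.4 195.3] psi -87.0
  -> shift [0.829, 0.102, 0.617] roll -0.000 rows>=3.7 to [620.5  54.  180. ] psi -87.0
  -> shift [-0.001, 0.54, 0.0] roll -0.000 rows>=1.9 to [620.5  54.   99. ] psi -87.0
```

>>> arm_command:
  motion:
    - [60,[0,-0.25,0],0]
    - [60,[0,-0.25,0],0]
    - [60,[0.7,-0.15,0.9],-0.205]
    - [60,[0.7,-0.15,0.9],-0.205]
    - [60,[0.7,-0.15,0.9],-0.205]
    - [60,[0.7,-0.15,0.9],-0.205]
    - [60,[0.7,-0.15,0.9],-0.205]
    - [60,[0.7,-0.15,0.9],-0.205]

```text
t: 0.92
ee_pos: [270.5, 463.2, 230.4]
tool_rot: [-0.511, 0.488, -0.488, 0.512]
force: [-0.5, 0.4, 0.4]
gripper_width: 53.1
```

```bash
python3 - <<'E'
from h import *
h=np.r_[620.5,54.0]
plan((*h,180,PSI_T),(*h,99,PSI_T))
E
```

```text
t 0.92 pos [270.5 463.2 230.4] psi -87.3 tilt 0.07 width 53.1 q [ 1.34  0.22 -0.17  0.   -1.18  0.27] F [-0.5  0.4  0.4]
  -> shift [0.999, 0.118, 0.775] roll -0.002 rows>=4.6 to [393.7 319.1 212.6] psi -87.0
  -> shift [0.999, 0.117, 0.769] roll 0.000 rows>=4.6 to [516.7 175.4 194.9] psi -87.0
  -> shift [0.844, 0.099, 0.65] roll -0.000 rows>=3.8 to [620.5  54.  180. ] psi -87.1
  -> shift [0.001, 0.54, -0.0] roll -0.000 rows>=1.9 to [620.5  54.   99. ] psi -87.1
```

>>> arm_command:
  motion:
    - [50,[0.999,0.118,0.775],0]
    - [50,[0.999,0.118,0.775],0]
    - [50,[0.999,0.118,0.775],0]
    - [50,[0.999,0.118,0.775],0]
    - [50,[0.999,0.118,0.775],0]

```text
t: 1.33
ee_pos: [394.3, 320.1, 212.0]
tool_rot: [-0.512, 0.487, -0.487, 0.513]
force: [-0.4, 0.6, 1.0]
gripper_width: 43.7
```

>>> arm_command:
  motion:
    - [50,[0.999,0.117,0.769],0]
    - [50,[0.999,0.117,0.769],0]
    - [50,[0.999,0.117,0.769],0]
    - [50,[0.999,0.117,0.769],0]
    - [50,[0.999,0.117,0.769],0]

```text
t: 1.75
ee_pos: [518.1, 176.2, 194.2]
tool_rot: [-0.512, 0.487, -0.488, 0.513]
force: [0.2, 0.9, 0.3]
gripper_width: 43.5
```

>>> arm_command:
  motion:
    - [50,[0.844,0.099,0.65],0]
    - [50,[0.844,0.099,0.65],0]
    - [50,[0.844,0.099,0.65],0]
    - [50,[0.844,0.099,0.65],0]
    - [50,[0.844,0.099,0.65],0]
    - [50,[0.844,0.099,0.65],0]

```text
t: 2.25
ee_pos: [621.1, 55.5, 178.5]
tool_rot: [0.512, -0.488, 0.488, -0.512]
force: [0.0, -0.3, 0.2]
gripper_width: 43.4
```

```bash
python3 - <<'E'
from h import *
h=np.r_[620.5,54.0]
plan((*h,100,PSI_T))
c=cam("scene");crop(c,"s3.png",290,100,480,270,4)
E
```

```text
t 2.25 pos [621.1  55.5 178.5] psi -87.2 tilt 0.04 width 43.4 q [ 0.35  0.4  -0.04 -0.   -1.13  1.27] F [ 0.  -0.3  0.2]
  -> shift [0.01, 0.523, -0.004] roll -0.002 rows>=1.9 to [620.5  54.  100. ] psi -87.1
```

View pics/s3.png

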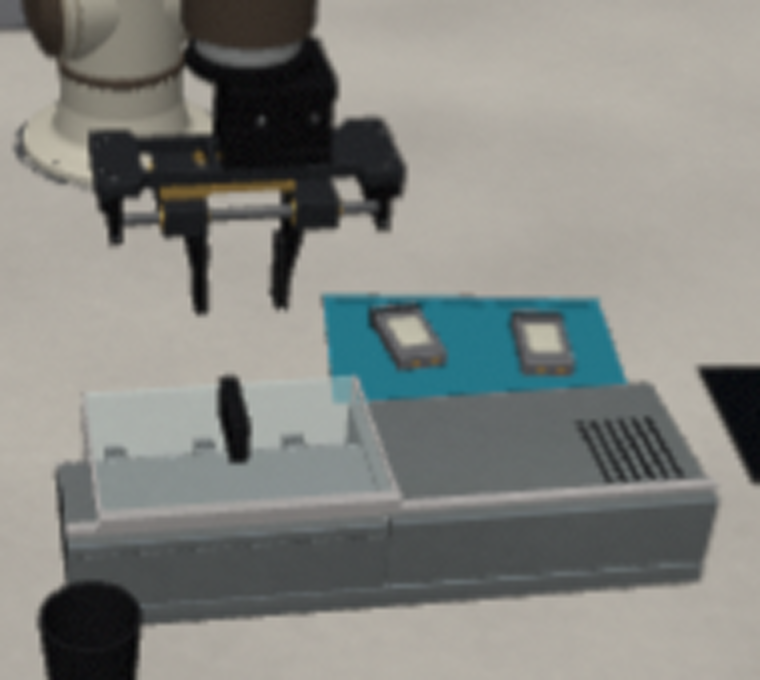

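>>> arm_command:
  motion:
    - [50,[0.01,0.3,0],0]
    - [50,[0.01,0.51,0],0]
    - [50,[0.01,0.51,0],0]
    - [0,[0.01,0.51,0],0]
    - [0,[0.01,0.51,0],0]
    - [0,[0.01,0.51,0],0]
    - [0,[0.01,0.51,0],0]
  newtons: 25

```text
t: 2.88
ee_pos: [621.2, 55.4, 105.9]
tool_rot: [-0.511, 0.486, -0.488, 0.514]
force: [0.1, 0.2, -0.2]
gripper_width: 24.4
```

```bash
python3 - <<'E'
from h import *
p=np.r_[tf(0,0)];import numpy as np
e=manip.read_state()["ee_pos"][:2]
d=np.array([-np.sin(TY),np.cos(TY)])
r=e-T0;print("tester y of tcp",r@d)
plan((*(e+d*150),101,None),(*(e+d*195),101,None))
E
```

```text
tester y of tcp -96.71765224473089
t 2.88 pos [621.2  55.4 105.9] psi -87.0 tilt 0.29 width 24.4 q [ 0.35  0.46 -0.14  0.   -0.97  1.27] F [ 0.1  0.2 -0.2]
  -> shift [-0.999, 0.034, 0.001] roll 0.000 rows>=3.6 to [613.5 205.1 101. ] psi -87.0
  -> shift [-0.001, 0.0, 0.0] roll 0.000 rows>=0.0 to [613.5 205.2 101. ] psi -87.0
  -> shift [-0.3, 0.0, 0.0] roll 0.000 rows>=1.1 to [611.2 250.2 101. ] psi -87.0
```

>>> arm_command:
  motion:
    - [0,[0,0,0],0]
    - [0,[0,0,0],0]
    - [0,[0,0,0],0]
    - [0,[0,0,0],0]

```text
t: 3.22
ee_pos: [621.1, 54.6, 105.1]
tool_rot: [-0.512, 0.486, -0.488, 0.514]
force: [-0.0, -0.3, 6.5]
gripper_width: 2.6
```

```bash
python3 - <<'E'
from h import *
c=cam("scene");crop(c,"s4.png",290,100,480,270,4)
c=cam("top");crop(c,"t4.png",220,100,380,240,5)
plan()
E
```

```text
t 3.32 pos [621.1  54.6 105.2] psi -87.0 tilt 0.22 width 1.1 q [ 0.35  0.47 -0.14  0.   -0.97  1.27] F [ 0.4 -0.1  5.7]
```

View pics/s4.png

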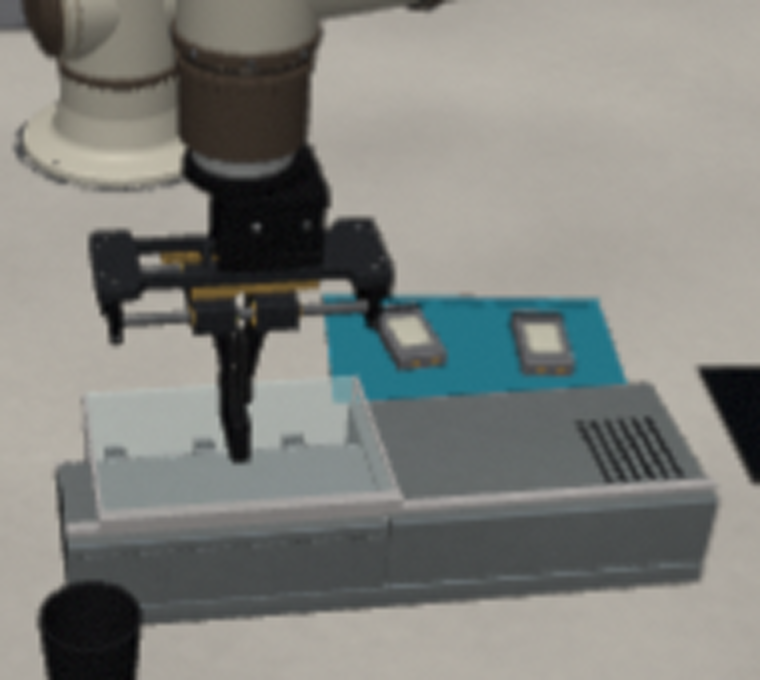

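View pics/t4.png

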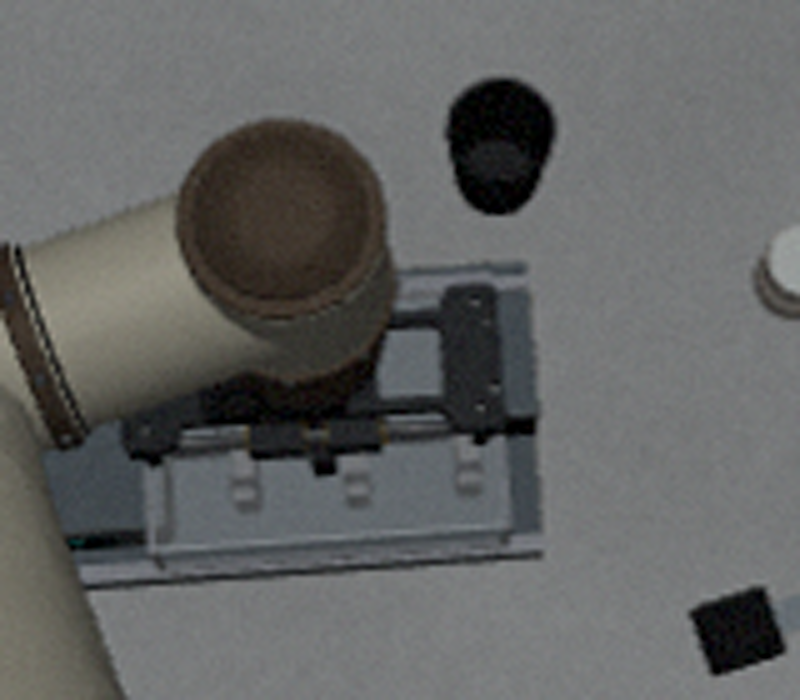

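```bash
python3 - <<'E'
from h import *
S=np.load("S0.npy")
c=cam("scene");P=cloud(c)
for n,o in(("scene",(290,100,4)),("top",(220,100,5))):
    c=cam(n);k=o[2]
    for p in [(621,54.6,97),(621,54.6,105),(621,54.6,116),(590,54,120),(650,54,120),(590,54,86),(650,54,86)]:
        print(n,p,((proj(c,p)[0]-o[:2])*k).round())
    # depth at image
c=cam("scene")
for v in range(175,218,3): print(v,[ (P[v,u].round(0)).tolist() for u in (347,349,351)])
E
```

```text
scene (621, 54.6, 97) [231. 422.]
scene (621, 54.6, 105) [232. 413.]
scene (621, 54.6, 116) [232. 400.]
scene (590, 54, 120) [227. 369.]
scene (650, 54, 120) [235. 420.]
scene (590, 54, 86) [226. 409.]
scene (650, 54, 86) [234. 461.]
top (621, 54.6, 97) [319. 424.]
top (621, 54.6, 105) [319. 421.]
top (621, 54.6, 116) [318. 416.]
top (590, 54, 120) [319. 471.]
top (650, 54, 120) [318. 363.]
top (590, 54, 86) [322. 483.]
top (650, 54, 86) [321. 378.]
175 [[651.0, 47.0, 215.0], [315.0, 89.0, 2.0], [619.0, 61.0, 195.0]]
178 [[658.0, 46.0, 210.0], [658.0, 51.0, 210.0], [652.0, 57.0, 207.0]]
181 [[657.0, 47.0, 201.0], [657.0, 52.0, 201.0], [624.0, 61.0, 179.0]]
184 [[631.0, 50.0, 174.0], [624.0, 56.0, 169.0], [627.0, 60.0, 172.0]]
187 [[631.0, 50.0, 165.0], [630.0, 55.0, 165.0], [632.0, 60.0, 165.0]]
190 [[631.0, 50.0, 155.0], [620.0, 57.0, 148.0], [625.0, 61.0, 151.0]]
193 [[633.0, 50.0, 148.0], [624.0, 56.0, 141.0], [629.0, 61.0, 144.0]]
196 [[629.0, 51.0, 134.0], [627.0, 56.0, 133.0], [634.0, 61.0, 138.0]]
199 [[633.0, 50.0, 128.0], [629.0, 56.0, 125.0], [632.0, 61.0, 127.0]]
202 [[638.0, 50.0, 121.0], [636.0, 56.0, 120.0], [638.0, 61.0, 121.0]]
205 [[649.0, 49.0, 120.0], [650.0, 55.0, 120.0], [650.0, 60.0, 120.0]]
208 [[646.0, 50.0, 107.0], [654.0, 54.0, 113.0], [653.0, 60.0, 112.0]]
211 [[655.0, 49.0, 104.0], [650.0, 55.0, 100.0], [653.0, 60.0, 102.0]]
214 [[653.0, 50.0, 92.0], [655.0, 55.0, 93.0], [655.0, 60.0, 93.0]]
217 [[663.0, 49.0, 90.0], [660.0, 55.0, 88.0], [659.0, 60.0, 86.0]]
```

```bash
python3 - <<'E'
from h import *
c=cam("scene")
for z in (150,160,170,180,190):
  for y in (55.5-26,55.5+26):
    print(z,((proj(c,(621,y,z))[0]-(290,100))*4).round())
E
```

```text
150 [196. 359.]
150 [273. 357.]
160 [196. 347.]
160 [274. 345.]
170 [196. 334.]
170 [275. 332.]
180 [196. 322.]
180 [275. 319.]
190 [197. 309.]
190 [276. 307.]
```

>>> arm_command:
  motion:
    - [0,[0,-0.2,0],0]
    - [0,[0,-0.4,0],0]
    - [0,[0,-0.4,0],0]
    - [0,[0,-0.4,0],0]

```text
t: 3.9
ee_pos: [620.9, 54.9, 165.5]
tool_rot: [-0.511, 0.486, -0.488, 0.514]
force: [-0.0, -0.2, -0.8]
gripper_width: 0.5
```

```bash
python3 - <<'E'
from h import *
plan()
c=cam("scene");crop(c,"s5.png",310,100,400,220,6);P=cloud(c)
np.save("/tmp/P.npy",P)
m=(P[...,2]>122)&(P[...,0]>590)&(P[...,0]<660)&(P[...,1]>0)&(P[...,1]<110)
z=P[m];print(z[:,2].min(), np.sort(z[:,2])[:20].round(1)); 
E
```

```text
t 3.90 pos [620.9  54.9 165.5] psi -87.1 tilt 0.29 width 0.5 q [ 0.35  0.41 -0.06 -0.   -1.09  1.27] F [-0.  -0.2 -0.8]
122.06738694008675 [122.1 122.1 122.2 122.6 122.6 122.7 122.8 122.8 123.  123.6 180.3 181.4
 181.5 181.8 182.4 182.9 183.3 183.5 184.9 184.9]
```

View pics/s5.png

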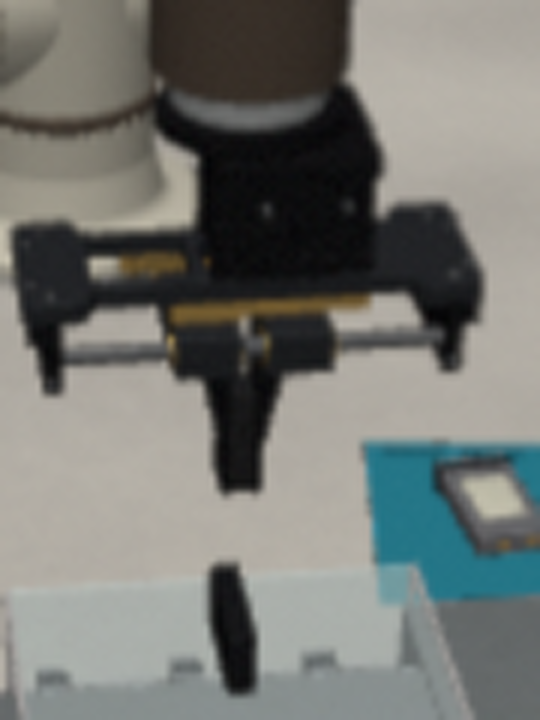

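```bash
python3 - <<'E'
from h import *
for f in("S0.npy","P0.npy"):
    P=np.load(f);m=(P[...,2]>100)&(P[...,0]>120)&(P[...,0]<220)&(P[...,1]>540)&(P[...,1]<670)
    z=P[m];i=np.argsort(z[:,2])[:15];print(f,z[i].round(0).tolist())
E
```

```text
S0.npy [[159.0, 549.0, 223.0], [189.0, 647.0, 223.0], [164.0, 551.0, 225.0], [164.0, 554.0, 225.0], [155.0, 550.0, 225.0], [176.0, 645.0, 225.0], [185.0, 641.0, 225.0], [188.0, 643.0, 226.0], [189.0, 646.0, 227.0], [150.0, 551.0, 227.0], [160.0, 555.0, 227.0], [181.0, 646.0, 227.0], [191.0, 649.0, 228.0], [175.0, 644.0, 229.0], [165.0, 549.0, 229.0]]
P0.npy [[179.0, 642.0, 224.0], [179.0, 643.0, 226.0], [179.0, 644.0, 229.0], [191.0, 642.0, 229.0], [180.0, 644.0, 235.0], [183.0, 643.0, 237.0], [183.0, 645.0, 237.0], [186.0, 645.0, 243.0], [186.0, 644.0, 247.0], [184.0, 641.0, 250.0], [189.0, 645.0, 251.0], [184.0, 641.0, 253.0], [187.0, 641.0, 257.0], [192.0, 646.0, 258.0], [192.0, 649.0, 258.0]]
```

I find that the fingertips sit about 15 mm *behind* the reported TCP, not 8 mm ahead of it. Two sources agree: the depth pictures at two poses, and the contact on top of the handle. I'll use the measured offset from here on.

>>> arm_command:
  motion:
    - [50,[0,0,0],0]
    - [50,[0,0,0],0]
    - [50,[0,0,0],0]
    - [50,[0,0,0],0]
    - [50,[0,0.25,0],0]
    - [50,[0,0.45,0],0]
    - [50,[0,0.59,0],0]
    - [50,[0,0.59,0],0]
    - [50,[0,0.59,0],0]
  newtons: 20

```text
t: 4.7
ee_pos: [619.5, 54.4, 73.8]
tool_rot: [0.513, -0.487, 0.487, -0.512]
force: [-0.5, 0.4, -0.9]
gripper_width: 42.4
```

>>> arm_command:
  motion:
    - [0,[0,0,0],0]
    - [0,[0,0,0],0]
    - [0,[0,0,0],0]
    - [0,[0,0,0],0]
    - [0,[0,0,0],0]
    - [0,[0,0,0],0]
    - [0,[0,0,0],0]

```text
t: 5.28
ee_pos: [619.7, 54.5, 74.8]
tool_rot: [0.513, -0.487, 0.487, -0.513]
force: [-0.8, -0.4, 1.2]
gripper_width: 13.7
```

>>> arm_command:
  motion:
    - [0,[-0.15,0,0],0]
    - [0,[-0.3,0,0],0]
    - [0,[-0.5,0,0],0]
    - [0,[-0.7,0,0],0]
    - [0,[-0.85,0,0],0]
    - [0,[-1,0,0],0]
    - [0,[-1,0,0],0]

```text
t: 5.87
ee_pos: [611.1, 207.8, 74.8]
tool_rot: [0.514, -0.486, 0.486, -0.513]
force: [-2.6, 1.1, 2.1]
gripper_width: 13.7
```

>>> arm_command:
  motion:
    - [0,[-0.1,0,0],0]
    - [0,[-0.2,0,0],0]
    - [0,[-0.27,0,0],0]
    - [0,[-0.3,0,0],0]
    - [0,[-0.3,0,0],0]
    - [0,[-0.3,0,0],0]

```text
t: 6.37
ee_pos: [608.7, 250.7, 74.8]
tool_rot: [0.513, -0.487, 0.486, -0.513]
force: [-6.0, 1.6, 4.8]
gripper_width: 14.0
```

>>> arm_command:
  motion:
    - [0,[-0.02,0,0],0]
    - [0,[-0.04,0,0],0]
    - [0,[-0.04,0,0],0]
    - [0,[-0.04,0,0],0]

```text
t: 6.7
ee_pos: [608.5, 252.2, 74.8]
tool_rot: [0.515, -0.487, 0.488, -0.51]
force: [-3.8, -9.4, 4.7]
gripper_width: 13.8
```

>>> arm_command:
  motion:
    - [50,[0.02,0,0],0]
    - [50,[0.02,0,0],0]
    - [50,[0.02,0,0],0]
    - [50,[0.02,0,0],0]
    - [50,[0.02,-0.3,0],0]
    - [50,[0.02,-0.6,0],0]
    - [50,[0.02,-0.8,0],0]
    - [50,[0.02,-0.8,0],0]

```text
t: 7.37
ee_pos: [614.4, 254.9, 204.8]
tool_rot: [-0.507, 0.484, -0.489, 0.519]
force: [1.0, 0.2, 1.4]
gripper_width: 43.3
```

```bash
python3 - <<'E'
from h import *
c=cam("top");crop(c,"t6.png",160,130,340,230,4)
c=cam("scene");crop(c,"s6.png",290,150,480,270,4)
plan((*bf(-186.8-3,0),150,PSI_B),(*bf(-190,0),80,None))
E
```

```text
t 7.47 pos [610.6 253.6 197.1] psi -87.0 tilt 0.34 width 43.6 q [ 0.64  0.45  0.09 -0.   -1.2   0.98] F [-0.4  0.4 -0.4]
  -> shift [0.999, 0.108, -0.308] roll 0.839 rows>=10.6 to [572.2 101.6 180.2] psi -162.6
  -> shift [0.614, 0.121, 0.999] roll -0.000 rows>=4.2 to [529.2 -68.9 161.3] psi -162.6
  -> shift [0.367, 0.072, 0.597] roll 0.000 rows>=2.5 to [ 503.5 -170.7  150. ] psi -162.6
  -> shift [0.003, 0.467, -0.0] roll 0.000 rows>=1.7 to [ 503.5 -170.5   80. ] psi -162.6
```

View pics/s6.png

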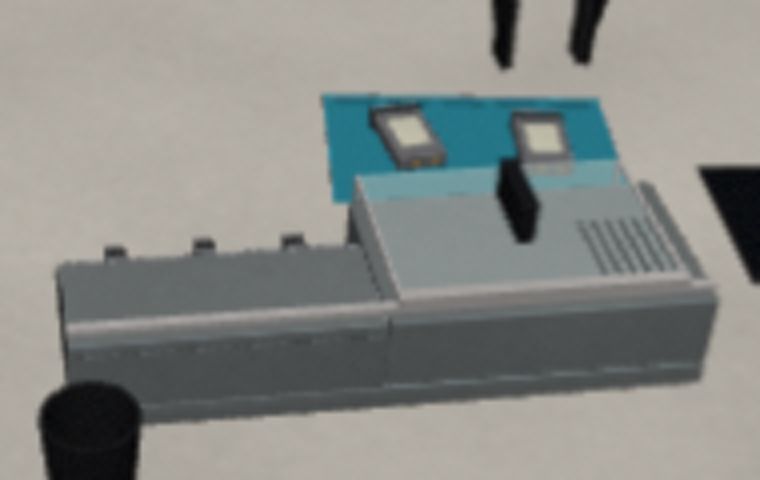

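The guard now stands over the housing and three packs stick out of the bays, at about (115,255), (203,247) and (292,242) in the crop. Next is the pedal.

>>> arm_command:
  motion:
    - [0,[0.999,0.108,-0.308],0.839]
    - [0,[0.999,0.108,-0.308],0.839]
    - [0,[0.999,0.108,-0.308],0.839]
    - [0,[0.999,0.108,-0.308],0.839]
    - [0,[0.999,0.108,-0.308],0.839]
    - [0,[0.999,0.108,-0.308],0.839]
    - [0,[0.999,0.108,-0.308],0.839]
    - [0,[0.999,0.108,-0.308],0.839]
    - [0,[0.999,0.108,-0.308],0.839]
    - [0,[0.999,0.108,-0.308],0.839]
    - [0,[0.999,0.108,-0.308],0.839]
    - [0,[0.999,0.108,-0.308],0.839]

```text
t: 8.47
ee_pos: [570.3, 100.3, 176.7]
tool_rot: [0.108, -0.699, 0.699, -0.106]
force: [0.1, -0.6, -0.1]
gripper_width: 0.5
```

>>> arm_command:
  motion:
    - [0,[0.614,0.121,0.999],0]
    - [0,[0.614,0.121,0.999],0]
    - [0,[0.614,0.121,0.999],0]
    - [0,[0.614,0.121,0.999],0]
    - [0,[0.614,0.121,0.999],0]

```text
t: 8.88
ee_pos: [524.9, -74.0, 158.4]
tool_rot: [-0.108, 0.699, -0.699, 0.105]
force: [-0.3, 0.3, 0.4]
gripper_width: 0.3
```

```bash
python3 - <<'E'
from h import *
plan((*bf(-186.8-3,0),120,PSI_B),(*bf(-190,0),80,None))
E
```

```text
t 8.88 pos [524.9 -74.  158.4] psi -162.7 tilt 0.27 width 0.3 q [ 0.17  0.27 -0.29 -0.   -1.01  0.14] F [-0.3  0.3  0.4]
  -> shift [0.327, 0.257, 0.573] roll -0.001 rows>=2.5 to [ 503.5 -170.7  120. ] psi -162.6
  -> shift [-0.001, 0.267, -0.001] roll 0.000 rows>=1.0 to [ 503.5 -170.5   80. ] psi -162.6
```

>>> arm_command:
  motion:
    - [0,[0.327,0.257,0.573],0]
    - [0,[0.327,0.257,0.573],0]
    - [0,[0.327,0.257,0.573],0]
    - [0,[0.327,0.257,0.573],0]

```text
t: 9.22
ee_pos: [503.9, -169.6, 118.6]
tool_rot: [-0.108, 0.7, -0.698, 0.104]
force: [-0.6, 1.2, 0.6]
gripper_width: 0.6
```

>>> arm_command:
  motion:
    - [0,[0,0.15,0],0]
    - [0,[0,0.25,0],0]
    - [0,[0,0.3,0],0]
    - [0,[0,0.34,0],0]
    - [0,[0,0.38,0],0]
    - [0,[0,0.42,0],0]
    - [0,[0,0.46,0],0]
    - [0,[0,0.5,0],0]
    - [0,[0,0.54,0],0]
    - [0,[0,0.58,0],0]
    - [0,[0,0.62,0],0]
    - [0,[0,0.65,0],0]

```text
t: 10.22
ee_pos: [508.2, -166.1, 25.4]
tool_rot: [0.107, -0.699, 0.699, -0.109]
force: [-1.6, 1.1, 5.8]
gripper_width: 0.7
```

>>> arm_command:
  motion:
    - [0,[0,0.02,0],0]
    - [0,[0,0.03,0],0]
    - [0,[0,0.03,0],0]

```text
t: 10.47
ee_pos: [508.4, -166.7, 20.5]
tool_rot: [0.107, -0.699, 0.699, -0.108]
force: [0.4, 0.4, 3.3]
gripper_width: 0.6
```

```bash
python3 - <<'E'
from h import *
plan()
c=cam("scene");crop(c,"s7.png",140,60,300,260,3.9)
E
```

```text
t 10.47 pos [ 508.4 -166.7   20.5] psi -162.5 tilt 0.14 width 0.6 q [-0.01  0.45 -0.44  0.   -0.68  0.32] F [0.4 0.4 3.3]
```

View pics/s7.png

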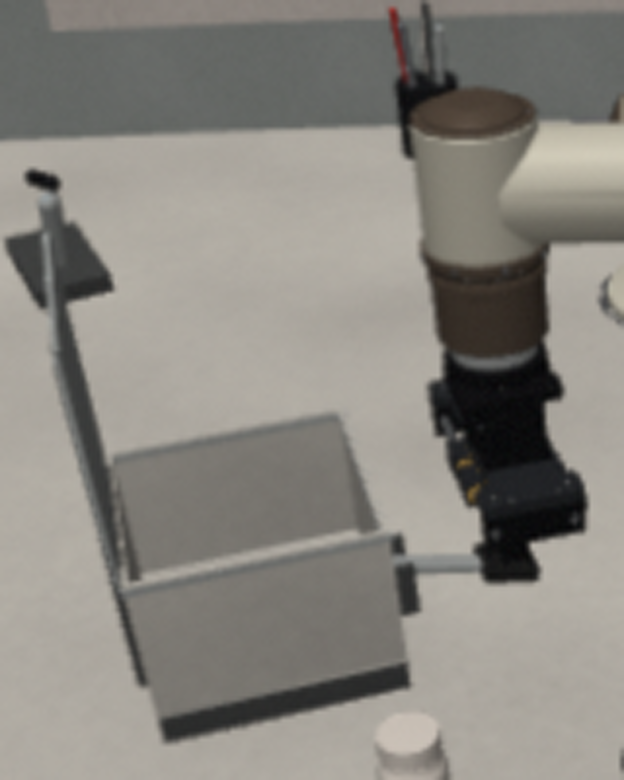

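>>> arm_command:
  motion:
    - [0,[0,0.02,0],0]
    - [0,[0,0.04,0],0]
    - [0,[0,0.05,0],0]
    - [0,[0,0.05,0],0]

```text
t: 10.85
ee_pos: [508.7, -167.2, 17.4]
tool_rot: [0.107, -0.698, 0.7, -0.109]
force: [-9.2, 4.7, 32.6]
gripper_width: 0.1
```

>>> arm_command:
  motion:
    - [0,[0,-0.2,0],0]
    - [0,[0,-0.5,0],0]
    - [0,[0,-0.8,0],0]
    - [45,[0,-1,0],0]
    - [45,[0,-1,0],0]
    - [45,[0,-1,0],0]

```text
t: 11.35
ee_pos: [508.5, -166.8, 164.7]
tool_rot: [0.105, -0.699, 0.699, -0.109]
force: [-0.3, -0.3, -0.3]
gripper_width: 13.3
```

```bash
python3 - <<'E'
from h import *
c=cam("top");crop(c,"t8.png",160,120,360,310,4);crop(c,"t9.png",340,110,500,260,5);np.save("P8.npy",cloud(c))
for b in (-179,-115,-51):
    for x,z in((-47,62),(-10,62),(-10,75),(-28,62)): print(b,x,z,((proj(c,[*tf(x,b),z])[0]-(160,120))*4).round())
for x,y in((-90,-90),(-90,90),(90,90),(90,-90),(0,0)): print("box",x,y,((proj(c,[*bf(x,y),140])[0]-(340,110))*5).round())
c=cam("scene");crop(c,"s8.png",290,150,480,270,4)
E
```

```text
-179 -47 62 [616. 309.]
-179 -10 62 [612. 258.]
-179 -10 75 [612. 254.]
-179 -28 62 [614. 282.]
-115 -47 62 [525. 315.]
-115 -10 62 [522. 264.]
-115 -10 75 [521. 260.]
-115 -28 62 [524. 288.]
-51 -47 62 [434. 321.]
-51 -10 62 [432. 270.]
-51 -10 75 [430. 266.]
-51 -28 62 [433. 294.]
box -90 -90 [381. 669.]
box -90 90 [263. 351.]
box 90 90 [569. 251.]
box 90 -90 [692. 561.]
box 0 0 [478. 456.]
```

View pics/t8.png

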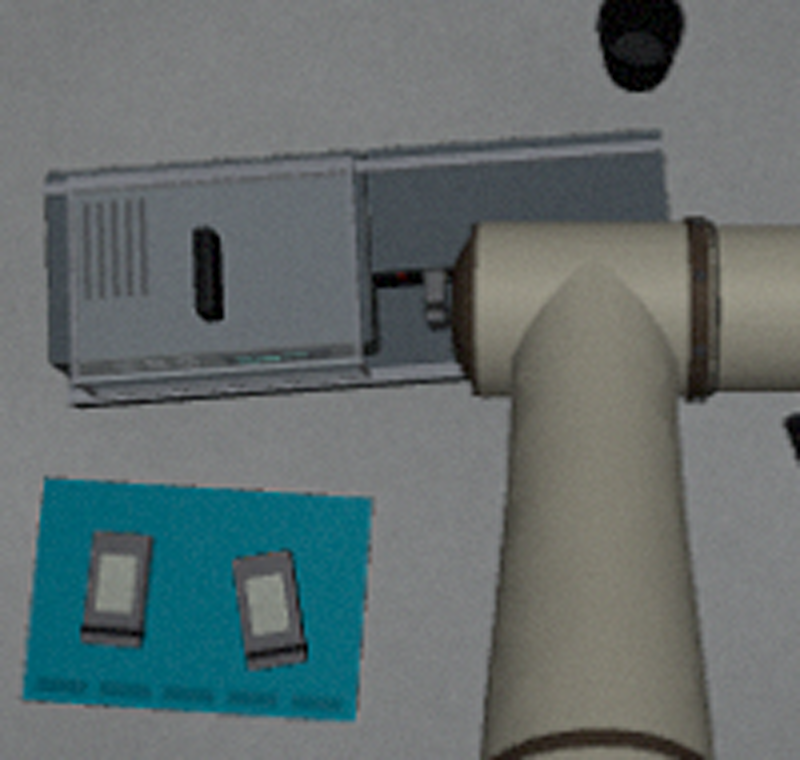

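View pics/t9.png

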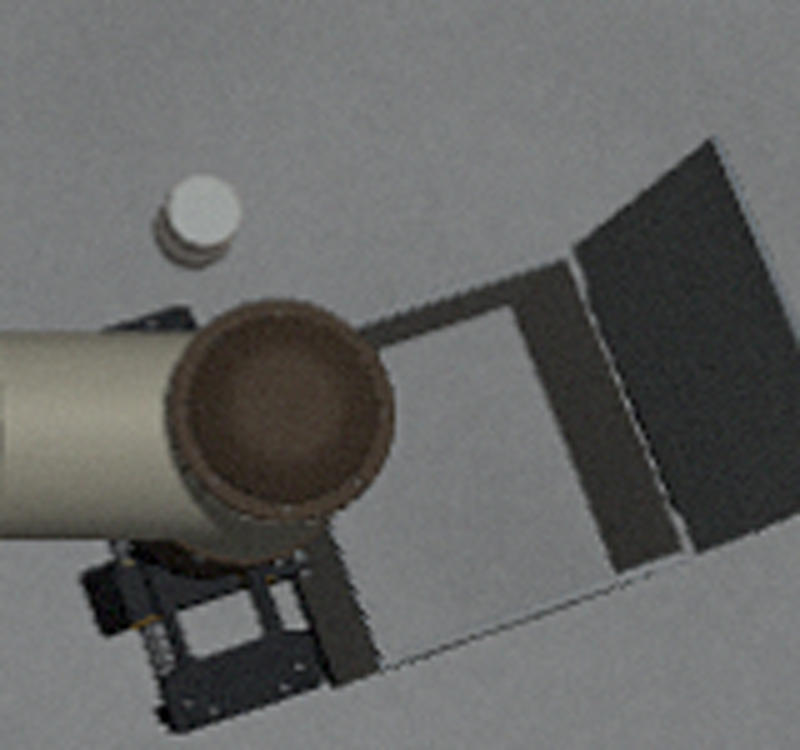

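```bash
python3 - <<'E'
from h import *
plan((*tf(-31,-179),120,PSI_T),(*tf(-31,-179),12,None))
E
```

```text
t 11.45 pos [ 506.1 -166.7  161.3] psi -162.6 tilt 0.11 width 20.4 q [-0.01  0.27 -0.28 -0.   -1.02  0.32] F [0.1 0.8 0.7]
  -> shift [-0.924, 0.275, -0.681] roll -0.839 rows>=10.6 to [607.8 -27.7 120. ] psi -87.0
  -> shift [0.001, 0.72, 0.001] roll 0.000 rows>=2.6 to [607.8 -27.7  12. ] psi -87.1
```

>>> arm_command:
  motion:
    - [45,[-0.3,0.1,-0.2],-0.839]
    - [45,[-0.924,0.275,-0.681],-0.839]
    - [45,[-0.924,0.275,-0.681],-0.839]
    - [45,[-0.924,0.275,-0.681],-0.839]
    - [45,[-0.924,0.275,-0.681],-0.839]
    - [45,[-0.924,0.275,-0.681],-0.839]
    - [45,[-0.924,0.275,-0.681],-0.839]
    - [45,[-0.924,0.275,-0.681],-0.839]
    - [45,[-0.924,0.275,-0.681],-0.839]
    - [45,[-0.924,0.275,-0.681],-0.839]
    - [45,[-0.924,0.275,-0.681],-0.839]
    - [45,[-0.924,0.275,-0.681],-0.839]

```text
t: 12.45
ee_pos: [607.4, -28.2, 118.4]
tool_rot: [0.514, -0.488, 0.486, -0.512]
force: [-0.3, 0.5, -0.3]
gripper_width: 39.0
```

```bash
python3 - <<'E'
from h import *
plan((*tf(-31,-179),12,PSI_T))
c=cam("scene");crop(c,"s9.png",280,100,440,270,4)
E
```

```text
t 12.45 pos [607.4 -28.2 118.4] psi -87.0 tilt 0.28 width 39.0 q [ 0.22  0.43 -0.15 -0.   -0.99  1.4 ] F [-0.3  0.5 -0.3]
  -> shift [-0.003, 0.709, 0.006] roll 0.000 rows>=2.6 to [607.8 -27.7  12. ] psi -87.0
```

View pics/s9.png

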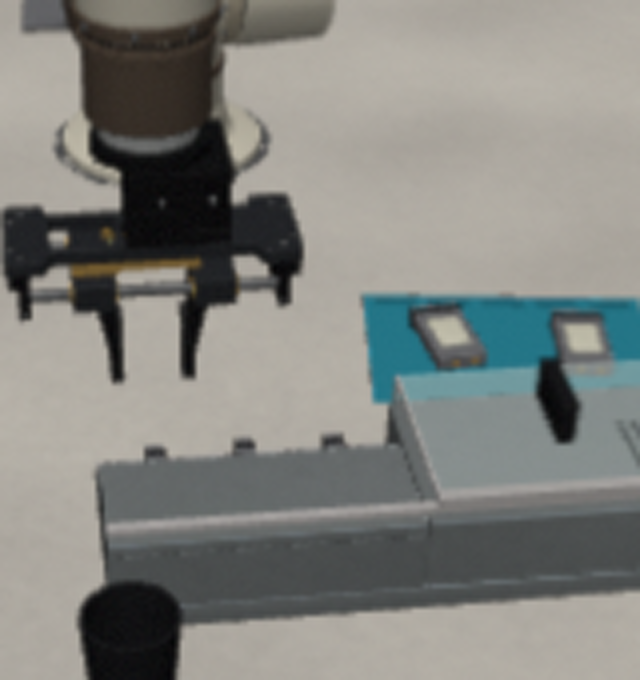

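>>> arm_command:
  motion:
    - [45,[0,0.25,0],0]
    - [45,[0,0.5,0],0]
    - [45,[0,0.65,0],0]
    - [45,[0,0.705,0],0]
    - [45,[0,0.705,0],0]
    - [0,[0,0.705,0],0]
    - [0,[0,0.705,0],0]
    - [0,[0,0.705,0],0]
    - [0,[0,0.705,0],0]
    - [0,[0,0.705,0],0]
    - [0,[0,0.705,0],0]
  newtons: 30

```text
t: 13.42
ee_pos: [609.4, -27.9, 16.6]
tool_rot: [-0.512, 0.486, -0.487, 0.513]
force: [-0.6, 0.8, 3.9]
gripper_width: 14.3
```

>>> arm_command:
  motion:
    - [0,[0,0,-0.1],0]
    - [0,[0,0,-0.2],0]
    - [0,[0,0,-0.3],0]
    - [0,[0,0,-0.38],0]
    - [0,[0,0,-0.38],0]
    - [0,[0,0,-0.38],0]
    - [0,[0,-0.2,-0.38],0]
    - [0,[0,-0.5,-0.38],0]
    - [0,[0,-0.8,-0.38],0]
    - [0,[0,-1,-0.38],0]
    - [0,[0,-1,-0.38],0]

```text
t: 14.33
ee_pos: [557.3, -30.7, 174.0]
tool_rot: [-0.509, 0.483, -0.491, 0.517]
force: [1.3, 0.4, 0.3]
gripper_width: 14.1
```

```bash
python3 - <<'E'
from h import *
c=cam("scene");crop(c,"s10.png",280,100,440,270,4)
s=manip.read_state()["ee_pos"]
plan((*bf(-25,60),200,PSI_B),(*bf(-25,60),75,None))
E
```

```text
t 14.38 pos [555.  -30.5 170. ] psi -87.0 tilt 0.58 width 13.8 q [ 0.24  0.29 -0.23  0.   -1.04  1.38] F [ 0.3 -0.3 -1.6]
  -> shift [0.999, -0.106, 0.145] roll 0.840 rows>=10.6 to [ 584.3 -179.1  185.9] psi -162.6
  -> shift [0.096, -0.093, 0.885] roll 0.000 rows>=3.2 to [ 610.1 -310.   200. ] psi -162.6
  -> shift [0.008, 0.833, -0.001] roll 0.000 rows>=3.0 to [ 610.1 -310.    75. ] psi -162.6
```

View pics/s10.png

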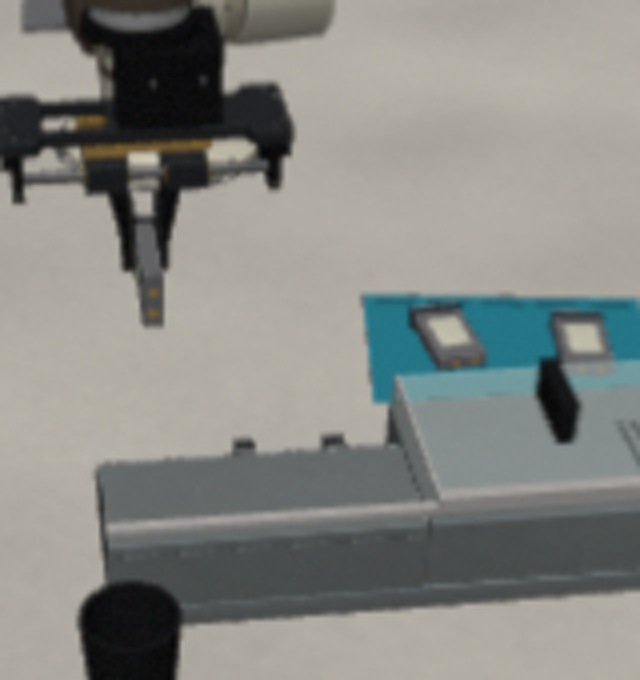

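>>> arm_command:
  motion:
    - [0,[0.4,-0.2,0.05],0.84]
    - [0,[0.999,-0.25,0.145],0.84]
    - [0,[0.999,-0.25,0.145],0.84]
    - [0,[0.999,-0.25,0.145],0.84]
    - [0,[0.999,-0.25,0.145],0.84]
    - [0,[0.999,-0.25,0.145],0.84]
    - [0,[0.999,-0.25,0.145],0.84]
    - [0,[0.999,-0.25,0.145],0.84]
    - [0,[0.999,-0.25,0.145],0.84]
    - [0,[0.999,-0.25,0.145],0.84]
    - [0,[0.999,-0.25,0.145],0.84]
    - [0,[0.999,-0.25,0.145],0.84]

```text
t: 15.38
ee_pos: [580.5, -179.4, 200.8]
tool_rot: [-0.107, 0.7, -0.699, 0.105]
force: [0.3, 0.4, -0.7]
gripper_width: 13.8
```

```bash
python3 - <<'E'
from h import *
plan((*bf(-45,45),205,PSI_B),(*bf(-45,45),73,None))
E
```

```text
t 15.38 pos [ 580.5 -179.4  200.8] psi -162.8 tilt 0.21 width 13.8 q [-0.03  0.36 -0.04 -0.   -1.17  0.34] F [ 0.3  0.4 -0.7]
  -> shift [0.17, -0.029, 0.757] roll -0.002 rows>=2.8 to [ 589.8 -295.4  205. ] psi -162.6
  -> shift [-0.003, 0.88, 0.002] roll 0.000 rows>=3.2 to [ 589.8 -295.4   73. ] psi -162.6
```

>>> arm_command:
  motion:
    - [0,[0.08,-0.03,0.35],0]
    - [0,[0.17,-0.03,0.7],0]
    - [0,[0.17,-0.03,0.757],0]
    - [0,[0.17,-0.03,0.757],0]
    - [0,[0.17,0.2,0.757],0]
    - [0,[0.17,0.4,0.757],0]
    - [0,[0.17,0.6,0.757],0]
    - [0,[0.17,0.75,0.757],0]
    - [0,[0.17,0.84,0.757],0]
    - [0,[0.17,0.84,0.757],0]
    - [0,[0.17,0.84,0.757],0]

```text
t: 16.3
ee_pos: [590.0, -295.3, 75.3]
tool_rot: [-0.108, 0.699, -0.699, 0.106]
force: [0.8, -0.0, 0.4]
gripper_width: 13.7
```

>>> arm_command:
  motion:
    - [32,[0,0,0],0]
    - [32,[0,0,0],0]
    - [32,[0,0,0],0]
    - [32,[0,-0.2,0],0]
    - [32,[0,-0.5,0],0]
    - [32,[0,-0.85,0],0]
    - [32,[0,-0.85,0],0]

```text
t: 16.88
ee_pos: [593.7, -297.1, 213.5]
tool_rot: [0.103, -0.696, 0.702, -0.111]
force: [1.2, -1.2, 1.8]
gripper_width: 27.8
```

```bash
python3 - <<'E'
from h import *
c=cam("scene");crop(c,"s11.png",140,60,300,260,3.9)
plan((*tf(-31,-115),120,PSI_T),(*tf(-31,-115),13,None))
E
```

```text
t 16.93 pos [ 594.2 -297.2  214.5] psi -162.6 tilt 0.95 width 27.9 q [-0.22  0.44  0.11  0.   -1.23  0.52] F [ 0.2 -0.6  2. ]
  -> shift [-0.342, 0.292, -0.999] roll -0.839 rows>=10.6 to [ 599.1 -139.1  169.7] psi -87.1
  -> shift [-0.999, 0.277, 0.078] roll -0.000 rows>=3.7 to [603.7  10.8 127.2] psi -87.0
  -> shift [-0.169, 0.047, 0.013] roll -0.000 rows>=0.6 to [604.5  36.3 120. ] psi -87.0
  -> shift [-0.005, 0.713, -0.011] roll 0.000 rows>=2.6 to [604.5  36.3  13. ] psi -87.1
```

View pics/s11.png

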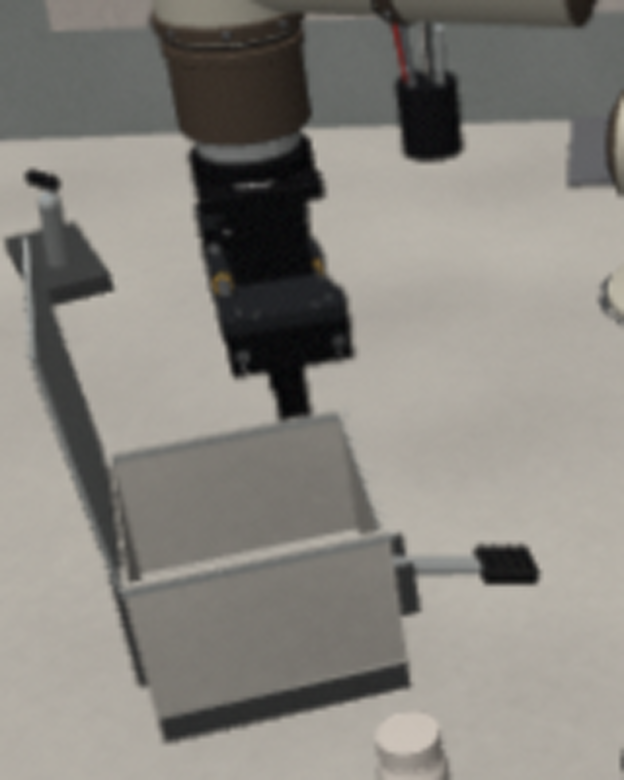

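The grip is empty and the lid stays up. Next is pack1.

>>> arm_command:
  motion:
    - [45,[-0.342,0.15,-0.999],-0.839]
    - [45,[-0.342,0.15,-0.999],-0.839]
    - [45,[-0.342,0.15,-0.999],-0.839]
    - [45,[-0.342,0.292,-0.999],-0.839]
    - [45,[-0.342,0.292,-0.999],-0.839]
    - [45,[-0.342,0.292,-0.999],-0.839]
    - [45,[-0.342,0.292,-0.999],-0.839]
    - [45,[-0.342,0.292,-0.999],-0.839]
    - [45,[-0.342,0.292,-0.999],-0.839]
    - [45,[-0.342,0.292,-0.999],-0.839]
    - [45,[-0.342,0.292,-0.999],-0.839]
    - [45,[-0.342,0.292,-0.999],-0.839]

```text
t: 17.93
ee_pos: [595.2, -137.1, 161.5]
tool_rot: [-0.512, 0.487, -0.488, 0.513]
force: [0.6, -0.4, 0.2]
gripper_width: 39.1
```

>>> arm_command:
  motion:
    - [45,[-0.999,0.277,0.078],0]
    - [45,[-0.999,0.277,0.078],0]
    - [45,[-0.999,0.277,0.078],0]
    - [45,[-0.999,0.277,0.078],0]
    - [45,[-0.999,0.277,0.078],0]

```text
t: 18.35
ee_pos: [598.6, 17.7, 117.7]
tool_rot: [0.513, -0.487, 0.486, -0.513]
force: [-0.9, -1.2, -0.0]
gripper_width: 39.1
```

```bash
python3 - <<'E'
from h import *
plan((*tf(-31,-115),100,PSI_T),(*tf(-31,-115),13,None))
E
```

```text
t 18.35 pos [598.6  17.7 117.7] psi -87.0 tilt 0.09 width 39.1 q [ 0.3   0.42 -0.18 -0.   -0.97  1.33] F [-0.9 -1.2 -0. ]
  -> shift [-0.122, 0.118, 0.046] roll 0.001 rows>=0.6 to [604.5  36.3 100. ] psi -87.0
  -> shift [0.0, 0.58, 0.001] roll 0.000 rows>=2.1 to [604.5  36.3  13. ] psi -87.0
```

>>> arm_command:
  motion:
    - [45,[-0.122,0.118,0.046],0]
    - [45,[-0.122,0.118,0.046],0]
    - [45,[-0.122,0.118,0.046],0]

```text
t: 18.6
ee_pos: [604.9, 32.0, 100.9]
tool_rot: [0.513, -0.488, 0.487, -0.512]
force: [-0.1, -0.4, 0.2]
gripper_width: 39.1
```

```bash
python3 - <<'E'
from h import *
plan((*tf(-31,-115),13,PSI_T))
E
```

```text
t 18.60 pos [604.9  32.  100.9] psi -87.2 tilt 0.07 width 39.1 q [ 0.32  0.45 -0.18  0.   -0.94  1.3 ] F [-0.1 -0.4  0.2]
  -> shift [-0.029, 0.586, -0.001] roll -0.001 rows>=2.1 to [604.5  36.3  13. ] psi -87.0
```

>>> arm_command:
  motion:
    - [45,[-0.029,0.1,0],0]
    - [45,[-0.029,0.35,0],0]
    - [45,[-0.029,0.52,0],0]
    - [45,[-0.029,0.58,0],0]
    - [45,[-0.029,0.58,0],0]
    - [0,[-0.029,0.58,0],0]
    - [0,[-0.029,0.58,0],0]
    - [0,[-0.029,0.58,0],0]
    - [0,[-0.029,0.58,0],0]
    - [0,[-0.029,0.58,0],0]
    - [0,[-0.029,0.58,0],0]

```text
t: 19.52
ee_pos: [605.7, 36.3, 15.5]
tool_rot: [-0.512, 0.487, -0.488, 0.513]
force: [-0.7, 0.4, 4.4]
gripper_width: 14.4
```

>>> arm_command:
  motion:
    - [0,[0,0,-0.1],0]
    - [0,[0,0,-0.2],0]
    - [0,[0,0,-0.3],0]
    - [0,[0,0,-0.38],0]
    - [0,[0,0,-0.38],0]
    - [0,[0,0,-0.38],0]
    - [0,[0,-0.2,-0.38],0]
    - [0,[0,-0.5,-0.38],0]
    - [0,[0,-0.8,-0.38],0]
    - [0,[0,-1,-0.38],0]
    - [0,[0,-1,-0.38],0]
    - [0,[0,-1,-0.38],0]

```text
t: 20.52
ee_pos: [549.6, 33.7, 166.7]
tool_rot: [-0.51, 0.487, -0.488, 0.514]
force: [-0.4, 0.4, -1.8]
gripper_width: 13.7
```

```bash
python3 - <<'E'
from h import *
c=cam("scene");crop(c,"s12.png",280,100,440,270,4)
plan((*bf(-45,20),210,PSI_B),(*bf(-45,20),77,None))
E
```

```text
t 20.57 pos [548.   33.4 164.4] psi -87.2 tilt 0.06 width 14.3 q [ 0.36  0.29 -0.24 -0.   -1.03  1.26] F [-1.4 -0.8 -1.5]
  -> shift [0.999, -0.136, 0.004] roll 0.838 rows>=10.5 to [ 556.  -116.3  184.7] psi -162.6
  -> shift [0.256, -0.14, 0.999] roll -0.000 rows>=3.7 to [ 564.2 -270.8  205.6] psi -162.6
  -> shift [0.053, -0.029, 0.208] roll -0.000 rows>=0.8 to [ 565.9 -302.9  210. ] psi -162.6
  -> shift [0.001, 0.887, 0.001] roll 0.000 rows>=3.2 to [ 565.9 -302.9   77. ] psi -162.6
```

View pics/s12.png

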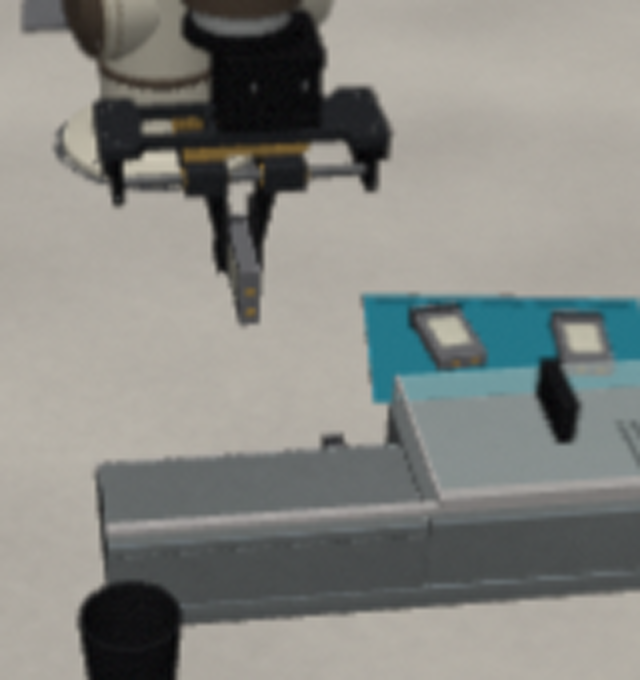

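>>> arm_command:
  motion:
    - [0,[0.4,-0.2,0],0.838]
    - [0,[0.999,-0.28,0.004],0.838]
    - [0,[0.999,-0.28,0.004],0.838]
    - [0,[0.999,-0.28,0.004],0.838]
    - [0,[0.999,-0.28,0.004],0.838]
    - [0,[0.999,-0.28,0.004],0.838]
    - [0,[0.999,-0.28,0.004],0.838]
    - [0,[0.999,-0.28,0.004],0.838]
    - [0,[0.999,-0.28,0.004],0.838]
    - [0,[0.999,-0.28,0.004],0.838]
    - [0,[0.999,-0.28,0.004],0.838]
    - [0,[0.999,-0.28,0.004],0.838]

```text
t: 21.57
ee_pos: [555.0, -116.4, 203.6]
tool_rot: [-0.108, 0.699, -0.699, 0.105]
force: [-1.0, -0.1, -1.1]
gripper_width: 13.6
```

>>> arm_command:
  motion:
    - [0,[0.1,-0.03,0.4],0]
    - [0,[0.256,-0.03,0.999],0]
    - [0,[0.256,-0.03,0.999],0]
    - [0,[0.256,-0.03,0.999],0]
    - [0,[0.256,-0.03,0.999],0]
    - [0,[0.256,-0.03,0.999],0]

```text
t: 22.07
ee_pos: [563.3, -272.3, 208.2]
tool_rot: [-0.108, 0.7, -0.698, 0.105]
force: [-0.8, -0.6, -1.0]
gripper_width: 13.6
```

```bash
python3 - <<'E'
from h import *
plan((*bf(-45,20),205,PSI_B),(*bf(-45,20),77,None))
E
```

```text
t 22.07 pos [ 563.3 -272.3  208.2] psi -162.7 tilt 0.25 width 13.6 q [-0.19  0.39  0.02 -0.   -1.2   0.5 ] F [-0.8 -0.6 -1. ]
  -> shift [0.044, 0.021, 0.2] roll -0.001 rows>=0.7 to [ 565.9 -302.9  205. ] psi -162.6
  -> shift [-0.003, 0.853, 0.002] roll 0.000 rows>=3.1 to [ 565.9 -302.9   77. ] psi -162.6
```

>>> arm_command:
  motion:
    - [0,[0.044,0,0.2],0]
    - [0,[0.044,0,0.2],0]
    - [0,[0.044,0.2,0.2],0]
    - [0,[0.044,0.4,0.2],0]
    - [0,[0.044,0.6,0.2],0]
    - [0,[0.044,0.78,0.2],0]
    - [0,[0.044,0.87,0.2],0]
    - [0,[0.044,0.87,0.2],0]
    - [0,[0.044,0.87,0.2],0]

```text
t: 22.82
ee_pos: [566.7, -300.4, 79.2]
tool_rot: [-0.109, 0.699, -0.699, 0.107]
force: [0.8, 0.0, 0.3]
gripper_width: 14.0
```

>>> arm_command:
  motion:
    - [32,[0,0,0],0]
    - [32,[0,0,0],0]
    - [32,[0,0,0],0]
    - [32,[0,-0.2,0],0]
    - [32,[0,-0.5,0],0]
    - [32,[0,-0.85,0],0]
    - [32,[0,-0.85,0],0]
    - [32,[0,-0.85,0],0]

```text
t: 23.48
ee_pos: [570.0, -302.8, 215.5]
tool_rot: [0.103, -0.696, 0.701, -0.112]
force: [0.6, 0.3, 0.4]
gripper_width: 27.8
```

```bash
python3 - <<'E'
from h import *
plan((*tf(-31,-51),150,PSI_T),(*tf(-31,-51),13,None))
E
```

```text
t 23.48 pos [ 570.  -302.8  215.5] psi -162.5 tilt 0.80 width 27.8 q [-0.24  0.41  0.06  0.   -1.21  0.54] F [0.6 0.3 0.4]
  -> shift [-0.399, 0.17, -0.999] roll -0.839 rows>=10.5 to [ 582.4 -142.   189.4] psi -87.0
  -> shift [-0.999, 0.159, 0.127] roll -0.000 rows>=3.7 to [594.1   8.5 164.9] psi -87.1
  -> shift [-0.609, 0.097, 0.078] roll -0.000 rows>=2.2 to [601.2 100.2 150. ] psi -87.1
  -> shift [-0.005, 0.913, -0.012] roll 0.000 rows>=3.3 to [601.2 100.2  13. ] psi -87.1
```

>>> arm_command:
  motion:
    - [45,[-0.399,0.1,-0.999],-0.839]
    - [45,[-0.399,0.1,-0.999],-0.839]
    - [45,[-0.399,0.17,-0.999],-0.839]
    - [45,[-0.399,0.17,-0.999],-0.839]
    - [45,[-0.399,0.17,-0.999],-0.839]
    - [45,[-0.399,0.17,-0.999],-0.839]
    - [45,[-0.399,0.17,-0.999],-0.839]
    - [45,[-0.399,0.17,-0.999],-0.839]
    - [45,[-0.399,0.17,-0.999],-0.839]
    - [45,[-0.399,0.17,-0.999],-0.839]
    - [45,[-0.399,0.17,-0.999],-0.839]
    - [45,[-0.399,0.17,-0.999],-0.839]

```text
t: 24.48
ee_pos: [579.1, -140.5, 182.4]
tool_rot: [-0.513, 0.487, -0.487, 0.513]
force: [0.3, 0.4, -0.8]
gripper_width: 39.2
```

>>> arm_command:
  motion:
    - [45,[-0.999,0.159,0.127],0]
    - [45,[-0.999,0.159,0.127],0]
    - [45,[-0.999,0.159,0.127],0]
    - [45,[-0.999,0.159,0.127],0]
    - [45,[-0.999,0.159,0.127],0]

```text
t: 24.9
ee_pos: [590.4, 14.4, 157.4]
tool_rot: [0.513, -0.487, 0.486, -0.513]
force: [-0.1, -0.6, 0.6]
gripper_width: 39.2
```

>>> arm_command:
  motion:
    - [45,[-0.6,0.3,0.078],0]
    - [45,[-0.6,0.3,0.078],0]
    - [45,[-0.6,0.3,0.078],0]
    - [45,[-0.6,0.3,0.078],0]
    - [45,[-0.6,0.3,0.078],0]

```text
t: 25.32
ee_pos: [597.4, 100.8, 112.9]
tool_rot: [0.513, -0.487, 0.487, -0.512]
force: [-0.2, -0.1, 0.9]
gripper_width: 38.9
```

```bash
python3 - <<'E'
from h import *
plan((*tf(-31,-51),13,PSI_T))
E
```

```text
t 25.32 pos [597.4 100.8 112.9] psi -87.0 tilt 0.08 width 38.9 q [ 0.43  0.43 -0.17  0.   -0.97  1.19] F [-0.2 -0.1  0.9]
  -> shift [0.005, 0.666, 0.025] roll 0.000 rows>=2.4 to [601.2 100.2  13. ] psi -87.1
```

>>> arm_command:
  motion:
    - [45,[0,0.1,0.025],0]
    - [45,[0,0.3,0.025],0]
    - [45,[0,0.5,0.025],0]
    - [45,[0,0.62,0.025],0]
    - [45,[0,0.66,0.025],0]
    - [45,[0,0.66,0.025],0]
    - [0,[0,0.66,0.025],0]
    - [0,[0,0.66,0.025],0]
    - [0,[0,0.66,0.025],0]
    - [0,[0,0.66,0.025],0]
    - [0,[0,0.66,0.025],0]
    - [0,[0,0.66,0.025],0]

```text
t: 26.32
ee_pos: [601.9, 100.9, 15.4]
tool_rot: [-0.512, 0.487, -0.487, 0.513]
force: [-0.9, -0.2, 5.1]
gripper_width: 13.6
```

>>> arm_command:
  motion:
    - [0,[0,0,-0.1],0]
    - [0,[0,0,-0.2],0]
    - [0,[0,0,-0.3],0]
    - [0,[0,0,-0.38],0]
    - [0,[0,0,-0.38],0]
    - [0,[0,0,-0.38],0]
    - [0,[0,-0.2,-0.38],0]
    - [0,[0,-0.5,-0.38],0]
    - [0,[0,-0.8,-0.38],0]
    - [0,[0,-1,-0.38],0]
    - [0,[0,-1,-0.38],0]
    - [0,[0,-1,-0.38],0]

```text
t: 27.32
ee_pos: [546.1, 98.5, 166.8]
tool_rot: [-0.511, 0.487, -0.488, 0.514]
force: [-0.9, 0.2, -1.4]
gripper_width: 13.4
```

```bash
python3 - <<'E'
from h import *
c=cam("scene");crop(c,"s13.png",280,100,440,270,4)
plan((*bf(-45,-5),205,PSI_B),(*bf(-45,-5),77,None))
E
```

```text
t 27.37 pos [544.5  97.9 164.5] psi -87.1 tilt 0.05 width 13.6 q [ 0.47  0.3  -0.23 -0.   -1.04  1.15] F [-0.2  0.5 -1.6]
  -> shift [0.999, -0.1, -0.057] roll 0.839 rows>=10.5 to [543.6 -52.2 179.4] psi -162.6
  -> shift [0.32, -0.105, 0.999] roll -0.000 rows>=3.8 to [ 542.7 -209.5  195. ] psi -162.6
  -> shift [0.205, -0.067, 0.64] roll -0.000 rows>=2.4 to [ 542.1 -310.4  205. ] psi -162.6
  -> shift [0.0, 0.853, 0.001] roll 0.000 rows>=3.1 to [ 542.1 -310.4   77. ] psi -162.6
```

View pics/s13.png

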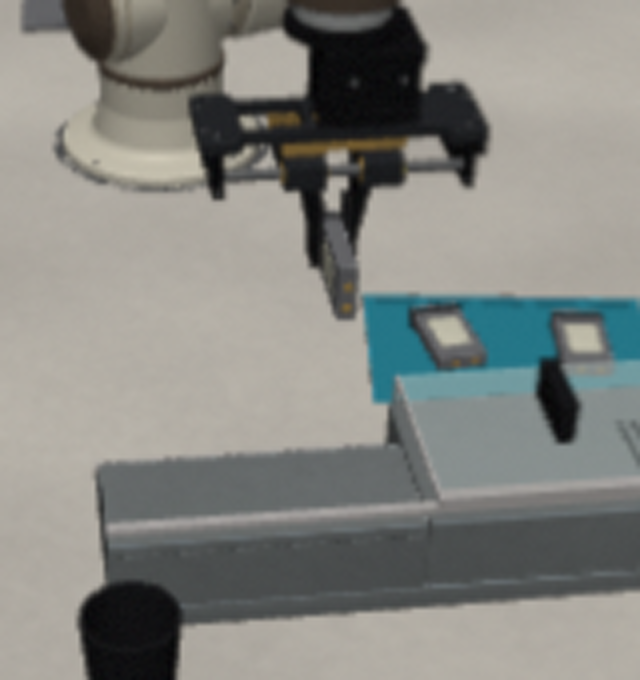

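>>> arm_command:
  motion:
    - [0,[0.4,-0.2,0],0.839]
    - [0,[0.999,-0.28,-0.057],0.839]
    - [0,[0.999,-0.28,-0.057],0.839]
    - [0,[0.999,-0.28,-0.057],0.839]
    - [0,[0.999,-0.28,-0.057],0.839]
    - [0,[0.999,-0.28,-0.057],0.839]
    - [0,[0.999,-0.28,-0.057],0.839]
    - [0,[0.999,-0.28,-0.057],0.839]
    - [0,[0.999,-0.28,-0.057],0.839]
    - [0,[0.999,-0.28,-0.057],0.839]
    - [0,[0.999,-0.28,-0.057],0.839]
    - [0,[0.999,-0.28,-0.057],0.839]

```text
t: 28.37
ee_pos: [542.6, -52.4, 203.8]
tool_rot: [-0.108, 0.699, -0.699, 0.105]
force: [0.5, 0.1, -1.3]
gripper_width: 13.5
```

>>> arm_command:
  motion:
    - [0,[0.1,-0.01,0.4],0]
    - [0,[0.32,-0.01,0.999],0]
    - [0,[0.32,-0.01,0.999],0]
    - [0,[0.32,-0.01,0.999],0]
    - [0,[0.32,-0.01,0.999],0]
    - [0,[0.32,-0.01,0.999],0]

```text
t: 28.87
ee_pos: [541.7, -211.2, 205.7]
tool_rot: [-0.108, 0.7, -0.699, 0.105]
force: [0.7, 1.0, -1.7]
gripper_width: 13.6
```

```bash
python3 - <<'E'
from h import *
plan((*bf(-45,-5),205,PSI_B),(*bf(-45,-5),77,None))
E
```

```text
t 28.87 pos [ 541.7 -211.2  205.7] psi -162.7 tilt 0.23 width 13.6 q [-0.09  0.31 -0.1  -0.   -1.16  0.4 ] F [ 0.7  1.  -1.7]
  -> shift [0.194, 0.004, 0.632] roll -0.001 rows>=2.4 to [ 542.1 -310.4  205. ] psi -162.6
  -> shift [-0.003, 0.853, 0.002] roll 0.000 rows>=3.1 to [ 542.1 -310.4   77. ] psi -162.6
```

>>> arm_command:
  motion:
    - [0,[0.1,0,0.3],0]
    - [0,[0.194,0,0.632],0]
    - [0,[0.194,0,0.632],0]
    - [0,[0.194,0.1,0.632],0]
    - [0,[0.194,0.3,0.632],0]
    - [0,[0.194,0.5,0.632],0]
    - [0,[0.194,0.7,0.632],0]
    - [0,[0.194,0.83,0.632],0]
    - [0,[0.194,0.85,0.632],0]
    - [0,[0.194,0.85,0.632],0]
    - [0,[0.194,0.85,0.632],0]

```text
t: 29.78
ee_pos: [544.4, -308.5, 81.2]
tool_rot: [0.107, -0.698, 0.699, -0.108]
force: [0.8, -0.1, -0.8]
gripper_width: 13.7
```

>>> arm_command:
  motion:
    - [32,[0,0,0],0]
    - [32,[0,0,0],0]
    - [32,[0,0,0],0]
    - [32,[0,-0.2,0],0]
    - [32,[0,-0.5,0],0]
    - [32,[0,-0.85,0],0]
    - [32,[0,-0.85,0],0]
    - [32,[0,-0.85,0],0]

```text
t: 30.45
ee_pos: [546.2, -310.2, 215.3]
tool_rot: [0.103, -0.696, 0.701, -0.111]
force: [0.7, 0.3, -0.5]
gripper_width: 27.9
```

```bash
python3 - <<'E'
from h import *
c=cam("top");crop(c,"t13.png",150,200,270,310,6);crop(c,"t14.png",340,110,500,260,5)
plan()
E
```

```text
t 30.50 pos [ 544.7 -309.3  211.9] psi -162.6 tilt 0.44 width 27.9 q [-0.26  0.38  0.01  0.   -1.2   0.56] F [ 0.6 -0.4 -0.9]
```

View pics/t13.png

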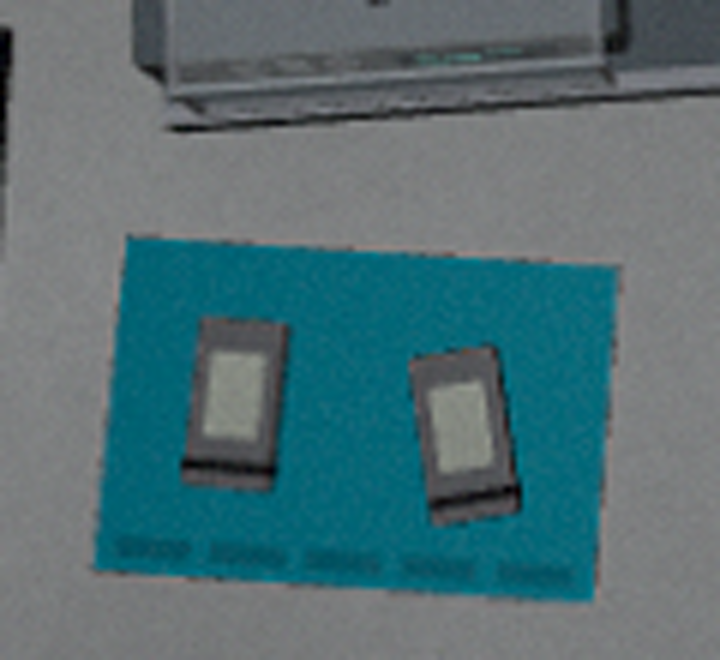

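View pics/t14.png

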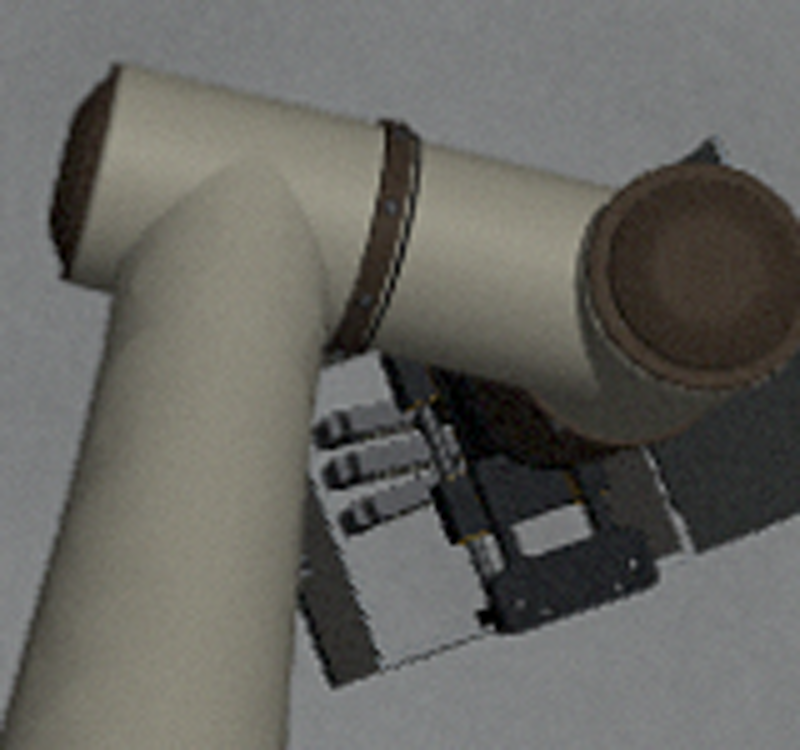

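```bash
python3 - <<'E'
from h import *
plan((387.5,220.1,120,-81),(387.5,220.1,-9,None))
E
```

```text
t 30.50 pos [ 544.7 -309.3  211.9] psi -162.6 tilt 0.44 width 27.9 q [-0.26  0.38  0.01  0.   -1.2   0.56] F [ 0.6 -0.4 -0.9]
  -> shift [-0.014, 0.162, -0.999] roll -0.906 rows>=11.4 to [ 502.1 -165.7  187. ] psi -81.0
  -> shift [-0.999, 0.163, -0.133] roll -0.000 rows>=3.7 to [459.1 -20.9 161.8] psi -81.0
  -> shift [-0.999, 0.163, -0.133] roll -0.000 rows>=3.7 to [416.1 123.9 136.7] psi -81.0
  -> shift [-0.664, 0.108, -0.089] roll -0.000 rows>=2.4 to [387.5 220.1 120. ] psi -81.0
  -> shift [-0.003, 0.86, -0.006] roll 0.000 rows>=3.1 to [387.5 220.1  -9. ] psi -81.0
```

>>> arm_command:
  motion:
    - [65,[0,0.05,-0.999],-0.906]
    - [65,[0,0.05,-0.999],-0.906]
    - [65,[-0.014,0.162,-0.999],-0.906]
    - [65,[-0.014,0.162,-0.999],-0.906]
    - [65,[-0.014,0.162,-0.999],-0.906]
    - [65,[-0.014,0.162,-0.999],-0.906]
    - [65,[-0.014,0.162,-0.999],-0.906]
    - [65,[-0.014,0.162,-0.999],-0.906]
    - [65,[-0.014,0.162,-0.999],-0.906]
    - [65,[-0.014,0.162,-0.999],-0.906]
    - [65,[-0.014,0.162,-0.999],-0.906]
    - [65,[-0.014,0.162,-0.999],-0.906]

```text
t: 31.5
ee_pos: [499.6, -165.1, 182.5]
tool_rot: [0.539, -0.459, 0.457, -0.538]
force: [0.3, 0.6, 0.2]
gripper_width: 56.6
```

>>> arm_command:
  motion:
    - [65,[-0.999,0.163,-0.133],0]
    - [65,[-0.999,0.163,-0.133],0]
    - [65,[-0.999,0.163,-0.133],0]
    - [65,[-0.999,0.163,-0.133],0]
    - [65,[-0.999,0.163,-0.133],0]

```text
t: 31.92
ee_pos: [454.6, -17.4, 157.6]
tool_rot: [0.539, -0.459, 0.457, -0.538]
force: [-0.2, 0.1, 0.0]
gripper_width: 56.5
```

>>> arm_command:
  motion:
    - [65,[-0.9,0.1,-0.133],0]
    - [65,[-0.9,0.1,-0.133],0]
    - [65,[-0.9,0.1,-0.133],0]
    - [65,[-0.9,0.1,-0.133],0]
    - [65,[-0.9,0.1,-0.133],0]
    - [65,[-0.9,0.1,-0.133],0]

```text
t: 32.42
ee_pos: [416.2, 110.0, 143.7]
tool_rot: [0.538, -0.459, 0.459, -0.537]
force: [0.6, 0.4, -0.3]
gripper_width: 56.5
```

```bash
python3 - <<'E'
from h import *
plan((387.5,220.1,60,-81))
c=cam("scene");crop(c,"s15.png",340,120,500,240,5)
c=cam("top");crop(c,"t15.png",150,200,310,320,5)
E
```

```text
t 32.42 pos [416.2 110.  143.7] psi -80.9 tilt 0.07 width 56.5 q [ 0.64  0.12 -0.54 -0.   -0.92  1.09] F [ 0.6  0.4 -0.3]
  -> shift [-0.755, 0.558, -0.073] roll 0.001 rows>=3.4 to [387.5 220.1  60. ] psi -81.0
```

View pics/s15.png

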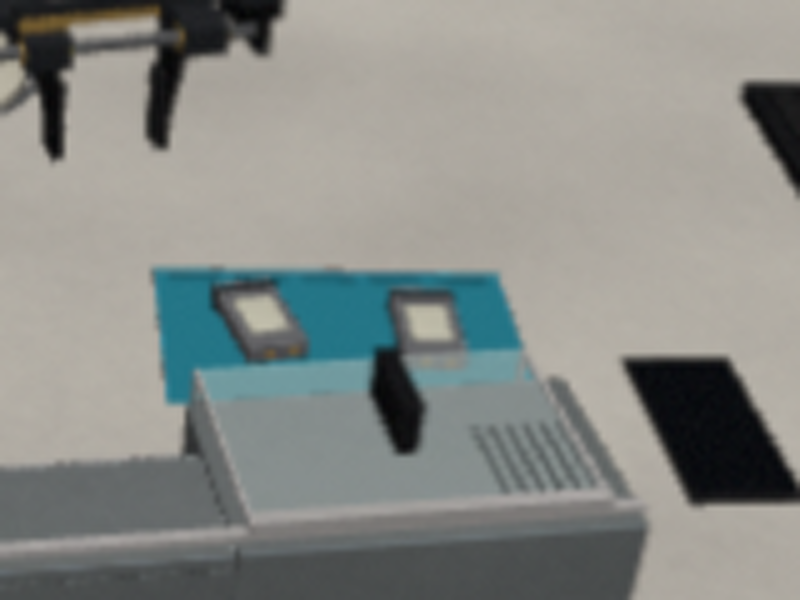

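View pics/t15.png

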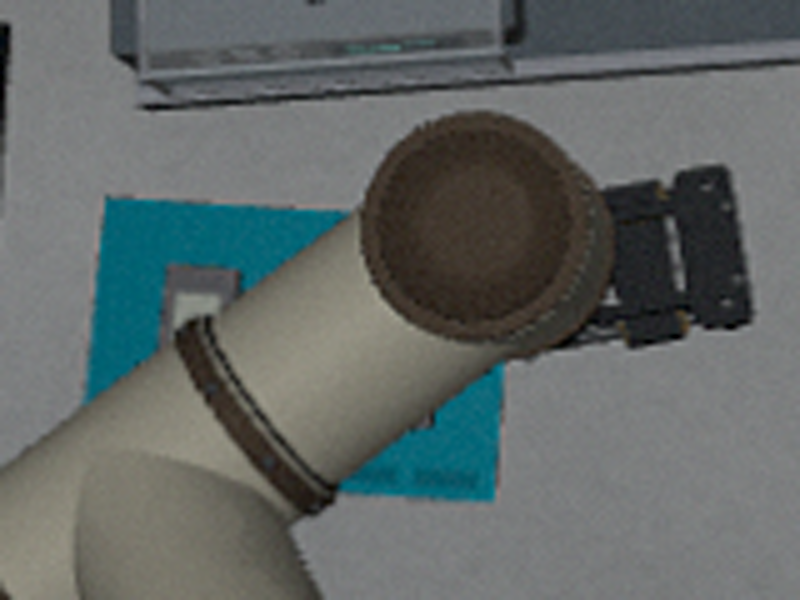

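Both mat packs are still where they were: in the scene crop the right one is at (260,322) and the left one at (428,325). I'll go to the right one.

>>> arm_command:
  motion:
    - [65,[-0.755,0.4,-0.073],0]
    - [65,[-0.755,0.5,-0.073],0]
    - [65,[-0.755,0.558,-0.073],0]
    - [65,[-0.755,0.558,-0.073],0]
    - [65,[-0.755,0.558,-0.073],0]
    - [65,[-0.755,0.558,-0.073],0]

```text
t: 33.02
ee_pos: [388.4, 219.2, 59.8]
tool_rot: [0.538, -0.459, 0.46, -0.537]
force: [0.3, -0.2, 0.4]
gripper_width: 56.3
```

```bash
python3 - <<'E'
from h import *
plan((387.5,220.1,-9,-81))
c=cam("scene");crop(c,"s16.png",340,120,500,240,5)
E
```

```text
t 33.02 pos [388.4 219.2  59.8] psi -81.1 tilt 0.13 width 56.3 q [ 0.88  0.26 -0.61  0.   -0.7   0.85] F [ 0.3 -0.2  0.4]
  -> shift [-0.008, 0.459, -0.004] roll -0.001 rows>=1.7 to [387.5 220.1  -9. ] psi -81.0
```

View pics/s16.png

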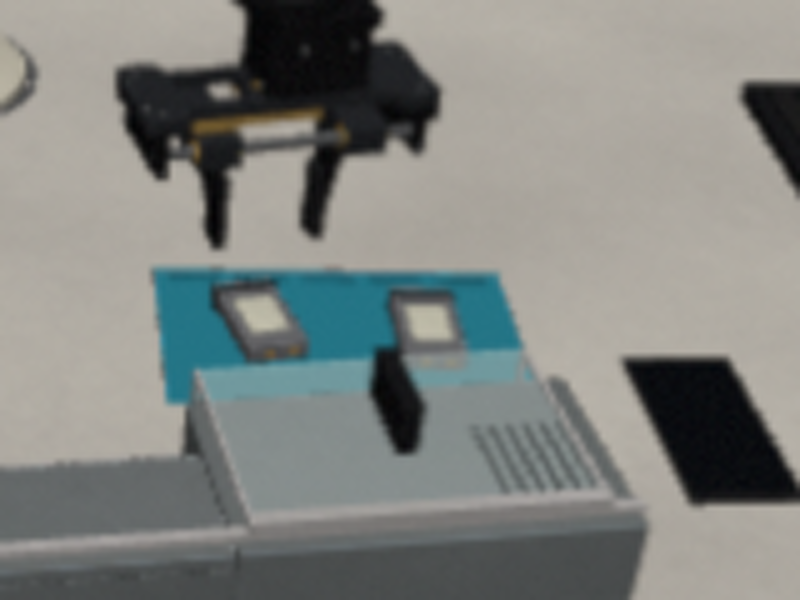

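>>> arm_command:
  motion:
    - [65,[-0.005,0.15,0],0]
    - [65,[-0.005,0.3,0],0]
    - [65,[-0.005,0.4,0],0]
    - [65,[-0.005,0.45,0],0]
    - [65,[-0.005,0.45,0],0]
    - [0,[-0.005,0.45,0],0]
    - [0,[-0.005,0.45,0],0]
    - [0,[-0.005,0.45,0],0]
    - [0,[-0.005,0.45,0],0]
    - [0,[-0.005,0.45,0],0]
  newtons: 30

```text
t: 33.9
ee_pos: [388.8, 221.4, -6.0]
tool_rot: [-0.537, 0.459, -0.459, 0.538]
force: [0.5, -1.1, 7.5]
gripper_width: 41.4
```

>>> arm_command:
  motion:
    - [0,[0,0,0],0]
    - [0,[0,-0.2,0],0]
    - [0,[0,-0.5,0],0]
    - [0,[0,-0.8,0],0]
    - [0,[0,-1,0],0]
    - [0,[0,-1,0],0]

```text
t: 34.4
ee_pos: [391.9, 224.5, 150.6]
tool_rot: [-0.532, 0.458, -0.46, 0.544]
force: [1.4, 0.2, -1.0]
gripper_width: 41.3
```

```bash
python3 - <<'E'
from h import *
plan((*bf(-15,-33),205,PSI_B),(*bf(-15,-33),77,None))
c=cam("scene");crop(c,"s17.png",340,120,500,240,5)
E
```

```text
t 34.40 pos [391.9 224.5 150.6] psi -80.9 tilt 0.96 width 41.3 q [ 0.88  0.13 -0.5   0.   -0.92  0.84] F [ 1.4  0.2 -1. ]
  -> shift [0.999, -0.101, 0.071] roll 0.908 rows>=11.4 to [425.8  78.  164.5] psi -162.6
  -> shift [0.075, -0.101, 0.999] roll -0.000 rows>=3.6 to [459.7 -68.5 178.5] psi -162.6
  -> shift [0.075, -0.101, 0.999] roll 0.000 rows>=3.6 to [ 493.7 -215.   192.4] psi -162.6
  -> shift [0.068, -0.091, 0.902] roll -0.000 rows>=3.3 to [ 524.3 -347.4  205. ] psi -162.6
  -> shift [0.013, 0.853, 0.006] roll 0.000 rows>=3.1 to [ 524.3 -347.4   77. ] psi -162.6
```

View pics/s17.png

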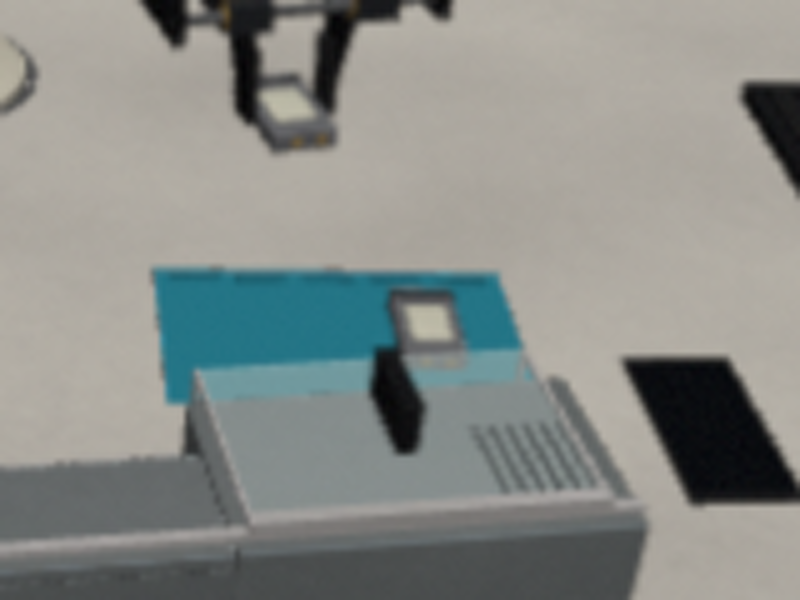

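Held firmly. On to the box.

>>> arm_command:
  motion:
    - [0,[0.4,-0.3,0.07],0.908]
    - [0,[0.8,-0.35,0.07],0.908]
    - [0,[0.999,-0.35,0.071],0.908]
    - [0,[0.999,-0.35,0.071],0.908]
    - [0,[0.999,-0.35,0.071],0.908]
    - [0,[0.999,-0.35,0.071],0.908]
    - [0,[0.999,-0.35,0.071],0.908]
    - [0,[0.999,-0.35,0.071],0.908]
    - [0,[0.999,-0.35,0.071],0.908]
    - [0,[0.999,-0.35,0.071],0.908]
    - [0,[0.999,-0.35,0.071],0.908]
    - [0,[0.999,-0.35,0.071],0.908]

```text
t: 35.45
ee_pos: [420.8, 74.2, 193.8]
tool_rot: [0.105, -0.699, 0.7, -0.103]
force: [-1.0, 0.2, 0.3]
gripper_width: 41.4
```

>>> arm_command:
  motion:
    - [0,[0.03,-0.02,0.4],0]
    - [0,[0.075,-0.05,0.999],0]
    - [0,[0.075,-0.05,0.999],0]
    - [0,[0.075,-0.05,0.999],0]
    - [0,[0.075,-0.05,0.999],0]

```text
t: 35.87
ee_pos: [455.3, -75.2, 201.3]
tool_rot: [0.105, -0.699, 0.699, -0.103]
force: [-0.2, 0.1, -0.8]
gripper_width: 41.5
```

>>> arm_command:
  motion:
    - [0,[0.03,0,0.4],0]
    - [0,[0.075,0,0.999],0]
    - [0,[0.075,0,0.999],0]
    - [0,[0.075,0,0.999],0]
    - [0,[0.075,0,0.999],0]
    - [0,[0.075,0,0.999],0]

```text
t: 36.37
ee_pos: [488.4, -218.8, 200.8]
tool_rot: [-0.106, 0.7, -0.699, 0.104]
force: [-0.5, 0.9, -0.5]
gripper_width: 41.7
```

```bash
python3 - <<'E'
from h import *
plan((*bf(-15,-33),205,PSI_B),(*bf(-15,-33),77,None))
E
```

```text
t 36.37 pos [ 488.4 -218.8  200.8] psi -162.9 tilt 0.23 width 41.7 q [-0.12  0.24 -0.22 -0.   -1.12  0.42] F [-0.5  0.9 -0.5]
  -> shift [0.023, -0.03, 0.89] roll -0.003 rows>=3.2 to [ 524.3 -347.4  205. ] psi -162.6
  -> shift [-0.003, 0.853, 0.002] roll 0.000 rows>=3.1 to [ 524.3 -347.4   77. ] psi -162.6
```

>>> arm_command:
  motion:
    - [0,[0.01,-0.03,0.4],0]
    - [0,[0.023,-0.03,0.75],0]
    - [0,[0.023,-0.03,0.88],0]
    - [0,[0.023,0,0.89],0]
    - [0,[0.023,0.2,0.89],0]
    - [0,[0.023,0.4,0.89],0]
    - [0,[0.023,0.6,0.89],0]
    - [0,[0.023,0.77,0.89],0]
    - [0,[0.023,0.83,0.89],0]
    - [0,[0.023,0.83,0.89],0]
    - [0,[0.023,0.83,0.89],0]

```text
t: 37.28
ee_pos: [526.2, -346.3, 78.9]
tool_rot: [0.107, -0.699, 0.699, -0.107]
force: [0.9, -1.0, 0.2]
gripper_width: 41.6
```

>>> arm_command:
  motion:
    - [59,[0,0,0],0]
    - [59,[0,0,0],0]
    - [59,[0,0,0],0]
    - [59,[0,-0.2,0],0]
    - [59,[0,-0.5,0],0]
    - [59,[0,-0.85,0],0]
    - [59,[0,-0.85,0],0]
    - [59,[0,-0.85,0],0]

```text
t: 37.95
ee_pos: [528.4, -348.5, 213.5]
tool_rot: [0.102, -0.696, 0.702, -0.11]
force: [-0.2, 1.1, 0.0]
gripper_width: 51.6
```

```bash
python3 - <<'E'
from h import *
c=cam("top");crop(c,"t18.png",150,200,270,310,6);crop(c,"t19.png",340,110,500,260,5)
plan((403.7,329.3,120,84.5),(403.7,329.3,60,84.5))
E
```

```text
t 38.00 pos [ 527.  -347.5  210.2] psi -162.8 tilt 0.46 width 51.5 q [-0.33  0.39  0.02  0.   -1.2   0.63] F [-0.6 -0.7 -1.2]
  -> shift [-0.12, 0.128, -0.999] roll -0.747 rows>=9.4 to [ 500.  -199.1  190.4] psi -95.5
  -> shift [-0.999, 0.132, -0.284] roll -0.000 rows>=3.8 to [472.1 -45.9 170. ] psi -95.5
  -> shift [-0.999, 0.132, -0.284] roll -0.000 rows>=3.8 to [444.2 107.2 149.6] psi -95.5
  -> shift [-0.999, 0.132, -0.284] roll -0.000 rows>=3.8 to [416.2 260.4 129.2] psi -95.5
  -> shift [-0.449, 0.059, -0.128] roll -0.000 rows>=1.7 to [403.7 329.3 120. ] psi -95.5
  -> shift [-0.001, 0.4, -0.003] roll -0.000 rows>=1.4 to [403.7 329.3  60. ] psi -95.5
```

View pics/t18.png

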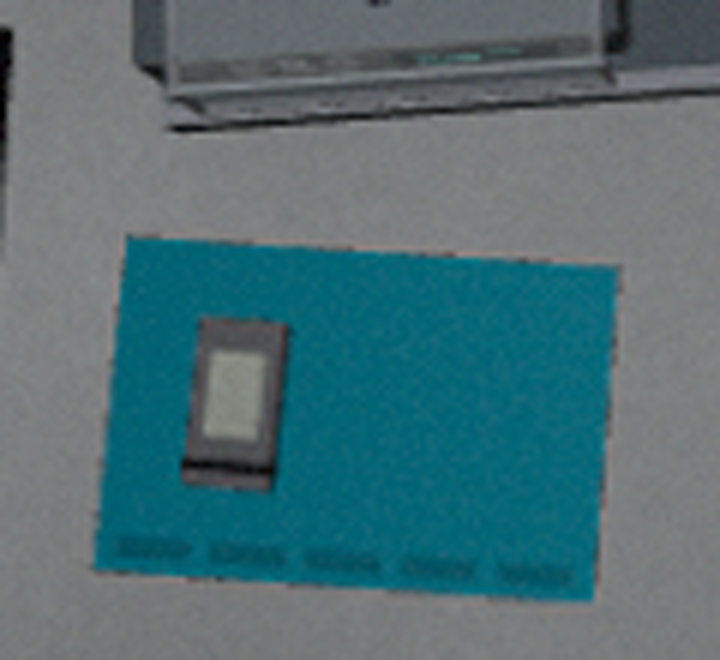

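View pics/t19.png

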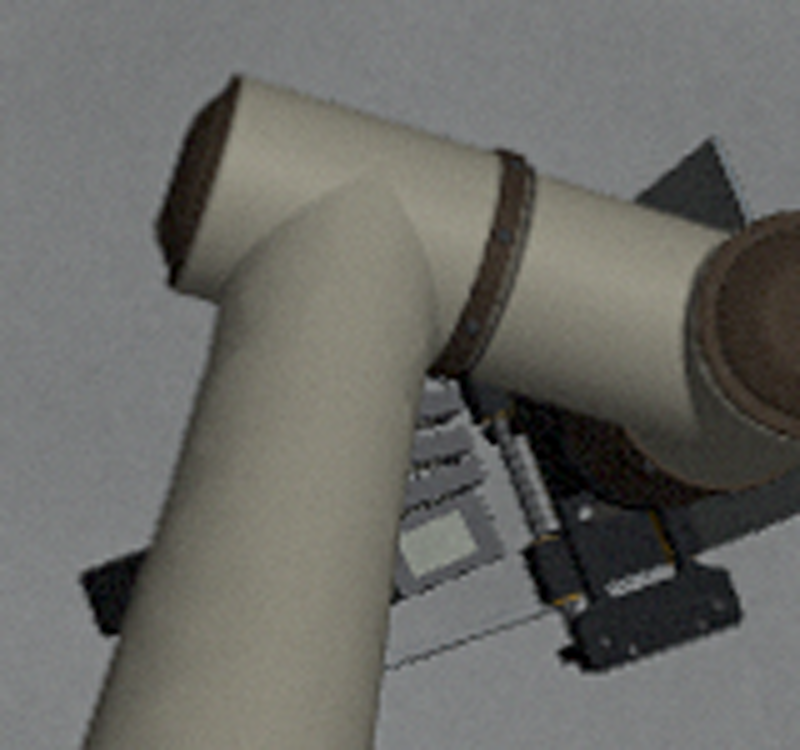

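>>> arm_command:
  motion:
    - [65,[-0.05,0,-0.999],-0.747]
    - [65,[-0.12,0.1,-0.999],-0.747]
    - [65,[-0.12,0.128,-0.999],-0.747]
    - [65,[-0.12,0.128,-0.999],-0.747]
    - [65,[-0.12,0.128,-0.999],-0.747]
    - [65,[-0.12,0.128,-0.999],-0.747]
    - [65,[-0.12,0.128,-0.999],-0.747]
    - [65,[-0.12,0.128,-0.999],-0.747]
    - [65,[-0.12,0.128,-0.999],-0.747]
    - [65,[-0.12,0.128,-0.999],-0.747]

```text
t: 38.83
ee_pos: [497.5, -198.2, 185.8]
tool_rot: [-0.477, 0.523, -0.522, 0.476]
force: [-1.0, -0.5, -0.4]
gripper_width: 56.5
```

>>> arm_command:
  motion:
    - [65,[-0.999,0.132,-0.284],0]
    - [65,[-0.999,0.132,-0.284],0]
    - [65,[-0.999,0.132,-0.284],0]
    - [65,[-0.999,0.132,-0.284],0]
    - [65,[-0.999,0.132,-0.284],0]

```text
t: 39.25
ee_pos: [468.1, -41.7, 165.6]
tool_rot: [-0.477, 0.523, -0.521, 0.476]
force: [-0.2, 0.3, -0.2]
gripper_width: 56.5
```

>>> arm_command:
  motion:
    - [65,[-0.999,0.132,-0.284],0]
    - [65,[-0.999,0.132,-0.284],0]
    - [65,[-0.999,0.132,-0.284],0]
    - [65,[-0.999,0.132,-0.284],0]
    - [65,[-0.999,0.132,-0.284],0]

```text
t: 39.67
ee_pos: [441.3, 111.4, 146.1]
tool_rot: [-0.477, 0.523, -0.522, 0.476]
force: [0.0, 0.0, 0.1]
gripper_width: 56.9
```

>>> arm_command:
  motion:
    - [65,[-0.9,0.1,-0.284],0]
    - [65,[-0.9,0.1,-0.284],0]
    - [65,[-0.9,0.1,-0.284],0]
    - [65,[-0.9,0.1,-0.284],0]
    - [65,[-0.9,0.1,-0.284],0]
    - [65,[-0.9,0.1,-0.284],0]

```text
t: 40.17
ee_pos: [412.5, 246.4, 131.4]
tool_rot: [0.476, -0.523, 0.523, -0.475]
force: [0.2, -0.5, 0.2]
gripper_width: 56.5
```

```bash
python3 - <<'E'
from h import *
plan((403.7,329.3,60,84.5))
c=cam("scene");crop(c,"s20.png",340,120,500,240,5)
E
```

```text
t 40.17 pos [412.5 246.4 131.4] psi -95.5 tilt 0.12 width 56.5 q [ 0.88  0.22 -0.45 -0.   -0.91  0.6 ] F [ 0.2 -0.5  0.2]
  -> shift [-0.545, 0.475, -0.111] roll 0.001 rows>=2.6 to [403.7 329.3  60. ] psi -95.5
```

View pics/s20.png

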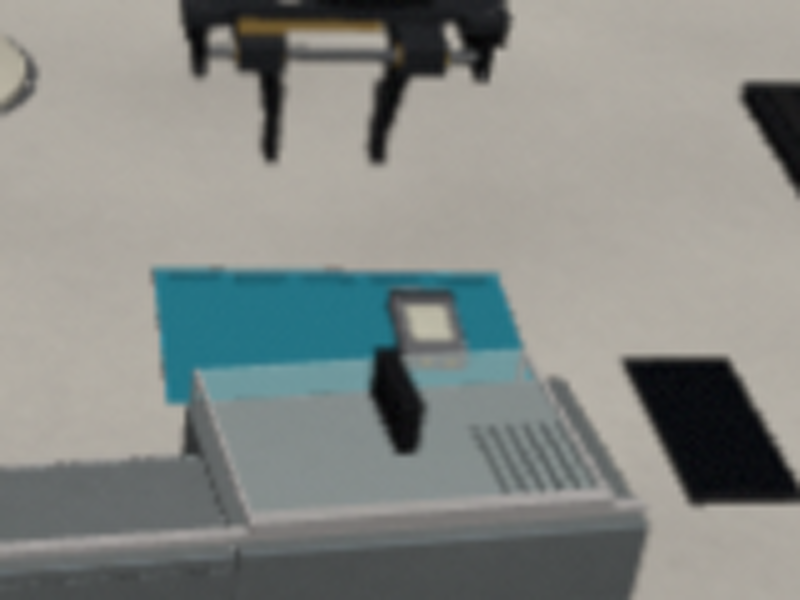

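>>> arm_command:
  motion:
    - [65,[-0.545,0.3,-0.111],0]
    - [65,[-0.545,0.45,-0.111],0]
    - [65,[-0.545,0.475,-0.111],0]
    - [65,[-0.545,0.475,-0.111],0]
    - [65,[-0.545,0.475,-0.111],0]
    - [65,[-0.545,0.475,-0.111],0]

```text
t: 40.72
ee_pos: [404.9, 328.3, 61.5]
tool_rot: [0.475, -0.524, 0.524, -0.475]
force: [0.4, 0.2, -0.5]
gripper_width: 56.2
```

```bash
python3 - <<'E'
from h import *
plan((403.7,329.3,-9,84.5))
c=cam("scene");crop(c,"s21.png",340,120,500,240,5)
E
```

```text
t 40.72 pos [404.9 328.3  61.5] psi -95.6 tilt 0.01 width 56.2 q [ 0.99  0.37 -0.44  0.   -0.77  0.48] F [ 0.4  0.2 -0.5]
  -> shift [-0.006, 0.47, -0.009] roll -0.001 rows>=1.7 to [403.7 329.3  -9. ] psi -95.5
```

View pics/s21.png

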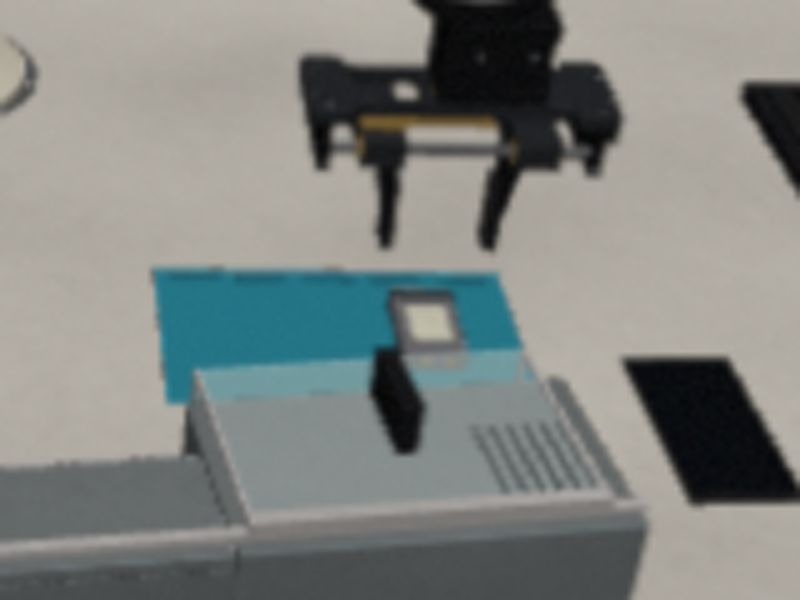

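>>> arm_command:
  motion:
    - [65,[-0.005,0.15,-0.005],0]
    - [65,[-0.005,0.3,-0.005],0]
    - [65,[-0.005,0.4,-0.005],0]
    - [65,[-0.005,0.46,-0.005],0]
    - [65,[-0.005,0.46,-0.005],0]
    - [0,[-0.005,0.46,-0.005],0]
    - [0,[-0.005,0.46,-0.005],0]
    - [0,[-0.005,0.46,-0.005],0]
    - [0,[-0.005,0.46,-0.005],0]
    - [0,[-0.005,0.46,-0.005],0]

```text
t: 41.6
ee_pos: [404.3, 331.0, -6.9]
tool_rot: [-0.475, 0.524, -0.523, 0.476]
force: [-0.8, -1.3, 5.9]
gripper_width: 41.6
```

>>> arm_command:
  motion:
    - [0,[0,0,0],0]
    - [0,[0,-0.2,0],0]
    - [0,[0,-0.5,0],0]
    - [0,[0,-0.8,0],0]
    - [0,[0,-1,0],0]
    - [0,[0,-1,0],0]

```text
t: 42.1
ee_pos: [407.1, 334.3, 150.2]
tool_rot: [-0.47, 0.524, -0.522, 0.482]
force: [0.4, -0.1, 0.1]
gripper_width: 41.6
```

```bash
python3 - <<'E'
from h import *
plan((*bf(-15,-33),205,PSI_B),(*bf(-15,-33),77,None))
c=cam("scene");crop(c,"s22.png",340,120,500,240,5)
E
```

```text
t 42.10 pos [407.1 334.3 150.2] psi -95.4 tilt 0.96 width 41.6 q [ 1.    0.26 -0.33  0.   -0.96  0.48] F [ 0.4 -0.1  0.1]
  -> shift [0.999, -0.093, 0.272] roll 0.747 rows>=9.4 to [433.4 181.1 162.5] psi -162.6
  -> shift [0.133, -0.091, 0.999] roll -0.000 rows>=3.6 to [459.1  32.  174.5] psi -162.6
  -> shift [0.133, -0.091, 0.999] roll 0.000 rows>=3.6 to [ 484.7 -117.1  186.5] psi -162.6
  -> shift [0.133, -0.091, 0.999] roll -0.000 rows>=3.6 to [ 510.4 -266.2  198.5] psi -162.6
  -> shift [0.072, -0.049, 0.543] roll -0.000 rows>=2.0 to [ 524.3 -347.4  205. ] psi -162.6
  -> shift [0.012, 0.853, 0.007] roll 0.000 rows>=3.1 to [ 524.3 -347.4   77. ] psi -162.6
```

View pics/s22.png

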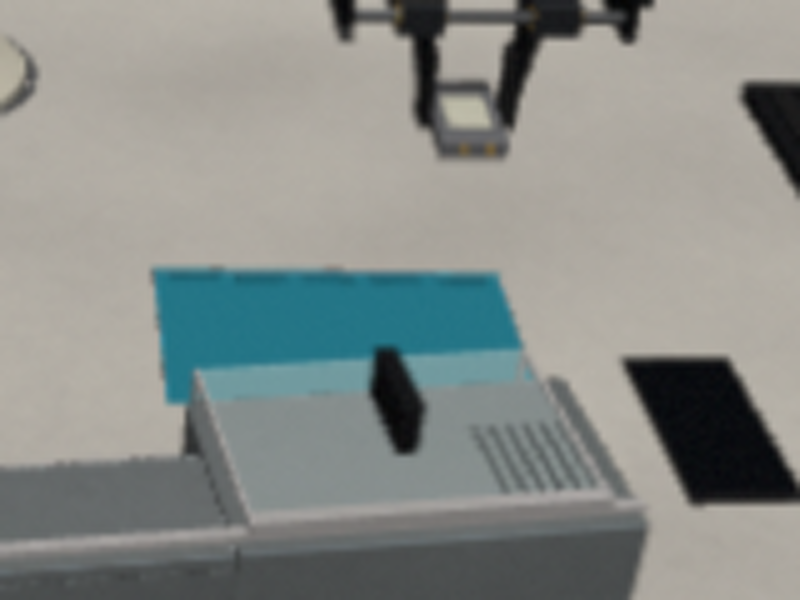

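>>> arm_command:
  motion:
    - [0,[0.4,-0.3,0.1],0.747]
    - [0,[0.8,-0.35,0.25],0.747]
    - [0,[0.999,-0.35,0.272],0.747]
    - [0,[0.999,-0.35,0.272],0.747]
    - [0,[0.999,-0.35,0.272],0.747]
    - [0,[0.999,-0.35,0.272],0.747]
    - [0,[0.999,-0.35,0.272],0.747]
    - [0,[0.999,-0.35,0.272],0.747]
    - [0,[0.999,-0.35,0.272],0.747]
    - [0,[0.999,-0.35,0.272],0.747]

```text
t: 42.98
ee_pos: [428.8, 176.6, 192.6]
tool_rot: [0.105, -0.699, 0.7, -0.103]
force: [0.5, 0.3, -0.2]
gripper_width: 41.6
```

>>> arm_command:
  motion:
    - [0,[0.05,-0.01,0.4],0]
    - [0,[0.133,-0.03,0.999],0]
    - [0,[0.133,-0.03,0.999],0]
    - [0,[0.133,-0.03,0.999],0]
    - [0,[0.133,-0.03,0.999],0]

```text
t: 43.4
ee_pos: [454.1, 24.6, 197.3]
tool_rot: [0.106, -0.699, 0.7, -0.103]
force: [-0.1, 0.3, -0.8]
gripper_width: 41.5
```

>>> arm_command:
  motion:
    - [0,[0.05,0,0.4],0]
    - [0,[0.133,0,0.999],0]
    - [0,[0.133,0,0.999],0]
    - [0,[0.133,0,0.999],0]
    - [0,[0.133,0,0.999],0]

```text
t: 43.82
ee_pos: [480.2, -123.9, 197.0]
tool_rot: [-0.105, 0.699, -0.699, 0.103]
force: [0.1, -0.1, -0.7]
gripper_width: 41.8
```

```bash
python3 - <<'E'
from h import *
plan((*bf(-15,-35),205,PSI_B),(*bf(-15,-35),77,None))
E
```

```text
t 43.82 pos [ 480.2 -123.9  197. ] psi -163.0 tilt 0.19 width 41.8 q [ 0.08  0.17 -0.31  0.   -1.09  0.22] F [ 0.1 -0.1 -0.7]
  -> shift [0.11, -0.036, 0.999] roll -0.005 rows>=3.6 to [ 508.1 -272.   202.3] psi -162.6
  -> shift [0.06, -0.018, 0.512] roll 0.000 rows>=1.9 to [ 522.4 -348.   205. ] psi -162.6
  -> shift [-0.003, 0.853, 0.001] roll 0.000 rows>=3.1 to [ 522.4 -348.    77. ] psi -162.6
```

>>> arm_command:
  motion:
    - [0,[0.05,-0.03,0.4],0]
    - [0,[0.11,-0.05,0.999],0]
    - [0,[0.11,-0.05,0.999],0]
    - [0,[0.11,-0.05,0.999],0]
    - [0,[0.11,-0.05,0.999],0]
    - [0,[0.11,-0.05,0.999],0]

```text
t: 44.32
ee_pos: [508.7, -269.0, 204.2]
tool_rot: [-0.106, 0.7, -0.698, 0.104]
force: [0.5, 0.1, -1.0]
gripper_width: 41.6
```

```bash
python3 - <<'E'
from h import *
plan((*bf(-15,-35),205,PSI_B),(*bf(-15,-35),79,None))
E
```

```text
t 44.32 pos [ 508.7 -269.   204.2] psi -162.9 tilt 0.22 width 41.6 q [-0.21  0.3  -0.12 -0.   -1.15  0.5 ] F [ 0.5  0.1 -1. ]
  -> shift [0.067, -0.007, 0.53] roll -0.003 rows>=1.9 to [ 522.4 -348.   205. ] psi -162.6
  -> shift [-0.002, 0.84, 0.002] roll 0.000 rows>=3.0 to [ 522.4 -348.    79. ] psi -162.6
```

>>> arm_command:
  motion:
    - [0,[0.03,0,0.3],0]
    - [0,[0.067,0,0.53],0]
    - [0,[0.067,0,0.53],0]
    - [0,[0.067,0.2,0.53],0]
    - [0,[0.067,0.4,0.53],0]
    - [0,[0.067,0.6,0.53],0]
    - [0,[0.067,0.77,0.53],0]
    - [0,[0.067,0.82,0.53],0]
    - [0,[0.067,0.82,0.53],0]
    - [0,[0.067,0.82,0.53],0]

```text
t: 45.15
ee_pos: [524.0, -347.1, 84.1]
tool_rot: [0.107, -0.699, 0.699, -0.107]
force: [-0.2, -0.2, -0.1]
gripper_width: 41.9
```

>>> arm_command:
  motion:
    - [59,[0,0,0],0]
    - [59,[0,0,0],0]
    - [59,[0,0,0],0]
    - [59,[0,-0.2,0],0]
    - [59,[0,-0.5,0],0]
    - [59,[0,-0.85,0],0]
    - [59,[0,-0.85,0],0]
    - [59,[0,-0.85,0],0]

```text
t: 45.82
ee_pos: [525.9, -349.4, 218.5]
tool_rot: [0.102, -0.696, 0.702, -0.11]
force: [-0.5, -0.3, -0.3]
gripper_width: 51.5
```

```bash
python3 - <<'E'
from h import *
c=cam("top");crop(c,"t24.png",340,110,500,260,5)
plan((*bf(-180,0),160,PSI_B),(*bf(-186,0),50,None))
E
```

```text
t 45.87 pos [ 524.5 -348.4  215. ] psi -162.8 tilt 0.45 width 51.1 q [-0.33  0.38  0.03  0.   -1.21  0.63] F [-0.5 -0.4 -0.8]
  -> shift [-0.194, 0.327, -0.999] roll -0.002 rows>=3.8 to [ 508.3 -196.8  165.5] psi -162.6
  -> shift [-0.022, 0.036, -0.11] roll 0.000 rows>=0.4 to [ 506.5 -180.   160. ] psi -162.6
  -> shift [0.005, 0.733, -0.044] roll 0.000 rows>=2.6 to [ 504.7 -174.3   50. ] psi -162.6
```

View pics/t24.png

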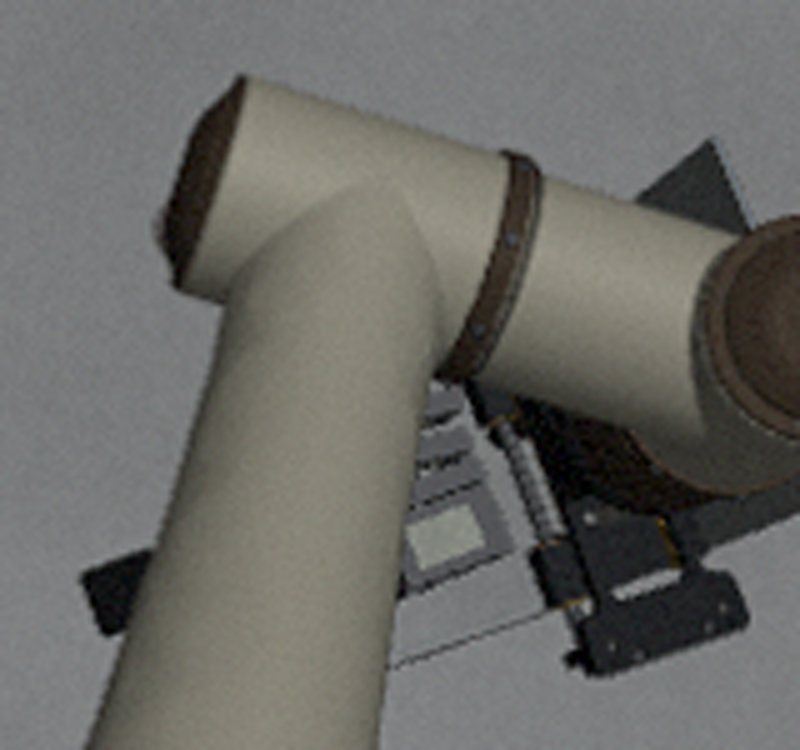

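>>> arm_command:
  motion:
    - [75,[-0.05,0,-0.3],0]
    - [75,[-0.15,0.1,-0.7],0]
    - [75,[-0.21,0.33,-0.999],0]
    - [75,[-0.21,0.33,-0.999],0]
    - [75,[-0.21,0.33,-0.999],0]
    - [75,[-0.21,0.33,-0.999],0]

```text
t: 46.37
ee_pos: [507.4, -193.6, 159.8]
tool_rot: [-0.108, 0.699, -0.699, 0.106]
force: [0.6, -0.2, 0.9]
gripper_width: 65.2
```

```bash
python3 - <<'E'
from h import *
plan((*bf(-186,0),100,PSI_B),(*bf(-186,0),-7,None))
c=cam("top");crop(c,"t25.png",340,110,500,260,5)
c=cam("scene");crop(c,"s25.png",140,60,300,260,3.9)
E
```

```text
t 46.37 pos [ 507.4 -193.6  159.8] psi -162.6 tilt 0.23 width 65.2 q [-0.07  0.29 -0.26 -0.   -1.02  0.37] F [ 0.6 -0.2  0.9]
  -> shift [-0.023, 0.399, -0.127] roll 0.000 rows>=1.5 to [ 504.7 -174.3  100. ] psi -162.6
  -> shift [-0.003, 0.713, 0.001] roll 0.000 rows>=2.6 to [ 504.7 -174.3   -7. ] psi -162.6
```

View pics/t25.png

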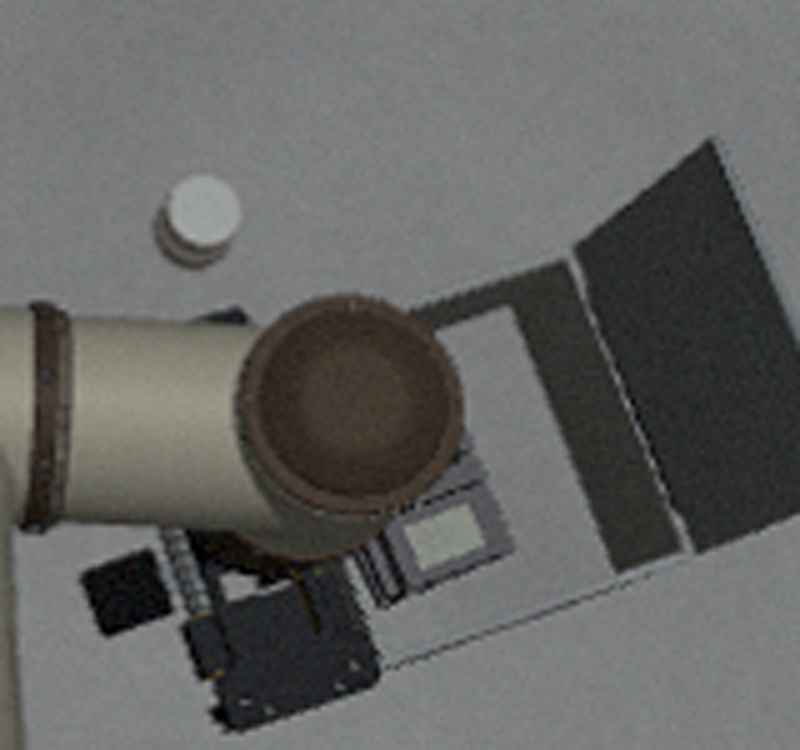

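View pics/s25.png

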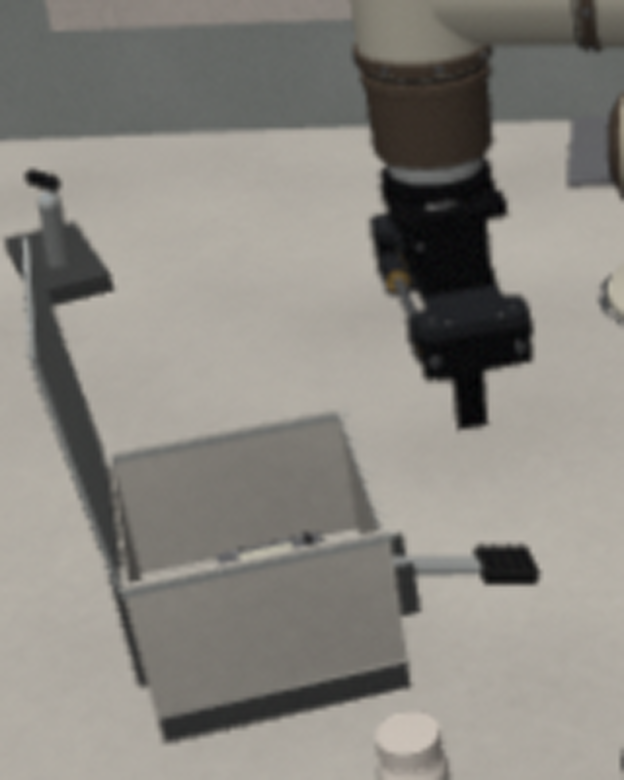

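```bash
python3 - <<'E'
from h import *
c=cam("top");P=cloud(c);print(np.nanmedian(P[214:222,425:434].reshape(-1,3),0), P[226:231,364:368].reshape(-1,3).mean(0))
for d in (-2,0,2): print(P[218,415+0:445:3][:,2].round(0));break
g=c["color"].astype(int);m=np.zeros((400,640),bool);m[215:240,352:376]=g[215:240,352:376].max(2)<35
v,u=np.nonzero(m);q=onz(c,np.c_[u,v],32)[:,:2];print(q.mean(0),cv2.minAreaRect(q.astype(np.float32)),bf(-186.8,0))
r=rays;print((np.array(q.mean(0))-B0)@np.array([np.cos(BY),np.sin(BY)]),(q.mean(0)-B0)@np.array([-np.sin(BY),np.cos(BY)]))
plan((*bf(-186,0),100,PSI_B),(*bf(-186,0),-7,None))
E
```

```text
[ 528.15915899 -353.42180716   58.54372519] [ 505.26867995 -174.18689666   34.87487287]
[61. 62. 59. 58. 61. 57. 61. 61. 59. 58.]
[ 505.14774747 -172.96362478] ((505.48785400390625, -172.95263671875), (37.164955139160156, 42.287723541259766), 19.33098602294922) [ 504.43918001 -173.54790663]
-187.1456547293192 0.8508677549406605
t 46.52 pos [ 509.4 -196.   161.8] psi -162.8 tilt 0.06 width 65.3 q [-0.07  0.29 -0.26  0.   -1.02  0.37] F [-0.2 -0.9  1.1]
  -> shift [-0.012, 0.412, -0.148] roll -0.002 rows>=1.6 to [ 504.7 -174.3  100. ] psi -162.6
  -> shift [0.001, 0.713, -0.001] roll 0.000 rows>=2.6 to [ 504.7 -174.3   -7. ] psi -162.6
```

>>> arm_command:
  motion:
    - [75,[-0.012,0.2,-0.1],0]
    - [75,[-0.012,0.412,-0.148],0]
    - [75,[-0.012,0.412,-0.148],0]
    - [75,[-0.012,0.412,-0.148],0]
    - [75,[-0.012,0.412,-0.148],0]

```text
t: 46.93
ee_pos: [505.7, -174.8, 101.2]
tool_rot: [0.105, -0.699, 0.7, -0.107]
force: [0.6, -0.8, -0.1]
gripper_width: 65.9
```

```bash
python3 - <<'E'
from h import *
plan((*bf(-187,0),-7,PSI_B))
E
```

```text
t 46.93 pos [ 505.7 -174.8  101.2] psi -162.8 tilt 0.18 width 65.9 q [-0.03  0.34 -0.36  0.   -0.87  0.33] F [ 0.6 -0.8 -0.1]
  -> shift [0.007, 0.721, -0.013] roll -0.002 rows>=2.6 to [ 504.4 -173.4   -7. ] psi -162.6
```

>>> arm_command:
  motion:
    - [75,[0.005,0.2,-0.01],0]
    - [75,[0.005,0.4,-0.01],0]
    - [75,[0.005,0.55,-0.01],0]
    - [75,[0.005,0.65,-0.01],0]
    - [75,[0.005,0.7,-0.01],0]
    - [75,[0.005,0.7,-0.01],0]
    - [0,[0.005,0.7,-0.01],0]
    - [0,[0.005,0.7,-0.01],0]
    - [0,[0.005,0.7,-0.01],0]
    - [0,[0.005,0.7,-0.01],0]
    - [0,[0.005,0.7,-0.01],0]
    - [0,[0.005,0.7,-0.01],0]
  newtons: 30

```text
t: 47.93
ee_pos: [505.8, -171.9, -4.4]
tool_rot: [0.105, -0.699, 0.699, -0.109]
force: [4.0, 2.4, 0.3]
gripper_width: 39.8
```

```bash
python3 - <<'E'
from h import *
plan()
c=cam("scene");crop(c,"s26.png",140,60,300,260,3.9)
E
```

```text
t 47.93 pos [ 505.8 -171.9   -4.4] psi -162.7 tilt 0.35 width 39.8 q [-0.02  0.48 -0.47  0.   -0.61  0.33] F [4.  2.4 0.3]
```

View pics/s26.png

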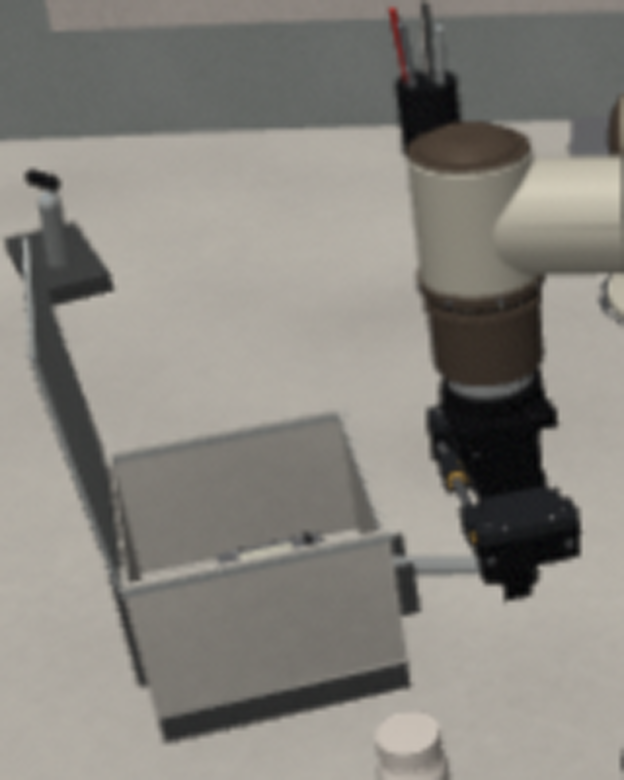

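>>> arm_command:
  motion:
    - [0,[0,-0.013,-0.003],0]
    - [0,[0,-0.027,-0.006],0]
    - [0,[0,-0.04,-0.009],0]
    - [0,[0,-0.053,-0.012],0]
    - [0,[0,-0.067,-0.014],0]
    - [0,[0,-0.08,-0.016],0]
    - [0,[0,-0.093,-0.018],0]
    - [0,[0,-0.107,-0.019],0]
    - [0,[0,-0.12,-0.02],0]
    - [0,[0,-0.133,-0.021],0]
    - [0,[0,-0.147,-0.021],0]
    - [0,[0,-0.16,-0.021],0]

```text
t: 48.98
ee_pos: [504.8, -168.9, 18.6]
tool_rot: [0.104, -0.699, 0.699, -0.108]
force: [7.0, 1.9, -6.8]
gripper_width: 39.8
```

```bash
python3 - <<'E'
from h import *
plan()
c=cam("scene");crop(c,"s27.png",140,60,300,260,3.9)
E
```

```text
t 48.98 pos [ 504.8 -168.9   18.6] psi -162.7 tilt 0.33 width 39.8 q [-0.02  0.45 -0.45 -0.   -0.67  0.32] F [ 7.   1.9 -6.8]
```

View pics/s27.png

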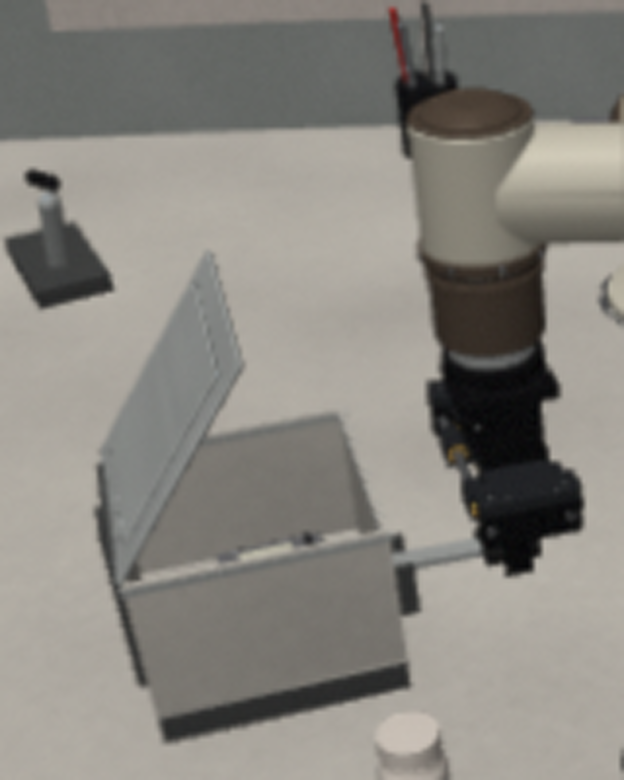

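The lid is about half way down. I keep lifting slowly.

>>> arm_command:
  motion:
    - [0,[0,-0.013,0],0]
    - [0,[0,-0.027,0.001],0]
    - [0,[0,-0.04,0.002],0]
    - [0,[0,-0.053,0.004],0]
    - [0,[0,-0.067,0.006],0]
    - [0,[0,-0.08,0.008],0]
    - [0,[0,-0.093,0.01],0]
    - [0,[0,-0.107,0.012],0]
    - [0,[0,-0.12,0.014],0]
    - [0,[0,-0.13,0.016],0]
    - [0,[0,-0.14,0.018],0]
    - [0,[0,-0.15,0.02],0]

```text
t: 50.03
ee_pos: [505.4, -171.1, 41.1]
tool_rot: [-0.104, 0.699, -0.699, 0.108]
force: [6.6, 4.8, -6.2]
gripper_width: 39.5
```

```bash
python3 - <<'E'
from h import *
plan()
c=cam("scene");crop(c,"s28.png",140,60,300,260,3.9)
E
```

```text
t 50.03 pos [ 505.4 -171.1   41.1] psi -162.7 tilt 0.32 width 39.5 q [-0.02  0.41 -0.43 -0.   -0.72  0.33] F [ 6.6  4.8 -6.2]
```

View pics/s28.png

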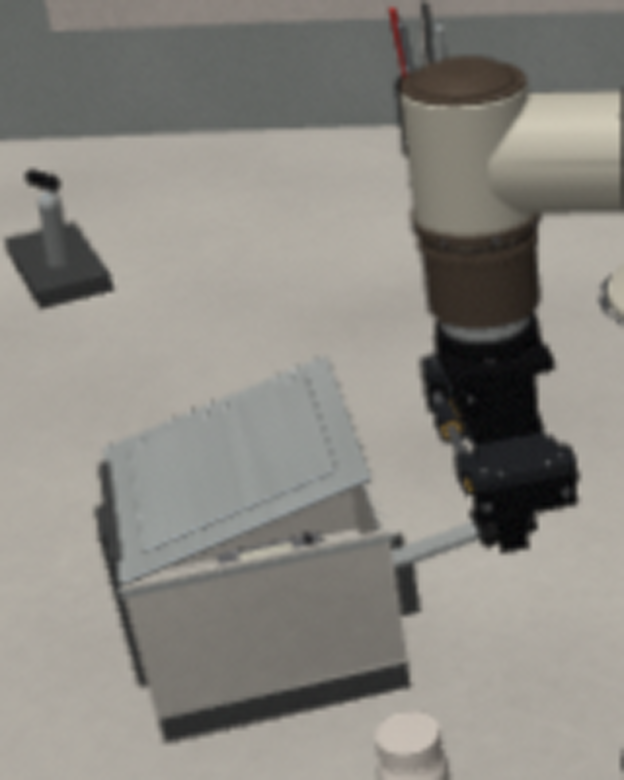

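>>> arm_command:
  motion:
    - [0,[0,-0.01,0.002],0]
    - [0,[0,-0.02,0.004],0]
    - [0,[0,-0.03,0.006],0]
    - [0,[0,-0.04,0.008],0]
    - [0,[0,-0.05,0.01],0]
    - [0,[0,-0.06,0.012],0]
    - [0,[0,-0.06,0.012],0]

```text
t: 50.67
ee_pos: [506.0, -172.9, 48.8]
tool_rot: [-0.104, 0.699, -0.699, 0.108]
force: [9.1, 2.1, -14.2]
gripper_width: 39.9
```

```bash
python3 - <<'E'
from h import *
plan()
c=cam("scene");crop(c,"s29.png",140,60,300,260,3.9)
E
```

```text
t 50.67 pos [ 506.  -172.9   48.8] psi -162.7 tilt 0.33 width 39.9 q [-0.03  0.4  -0.42 -0.   -0.74  0.33] F [  9.1   2.1 -14.2]
```

View pics/s29.png

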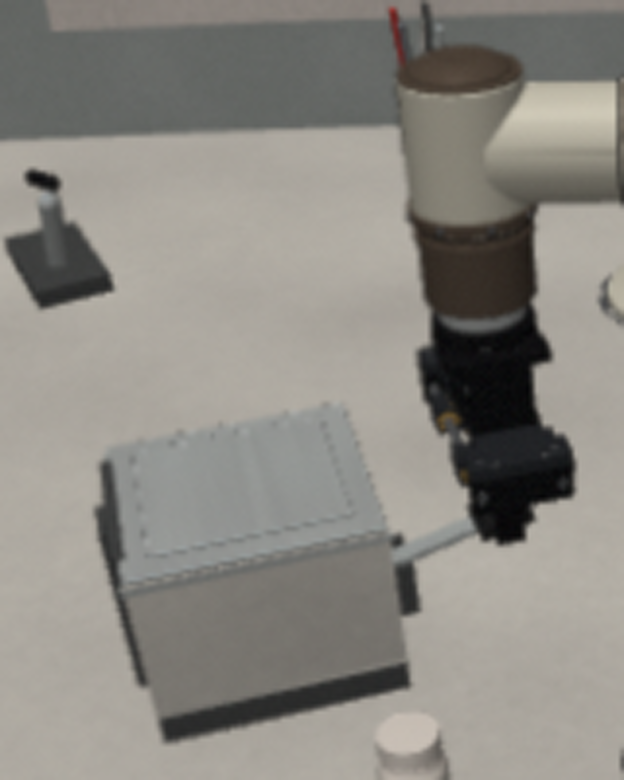

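>>> arm_command:
  motion:
    - [0,[0,-0.01,0],0]
    - [0,[0,-0.01,0],0]
    - [0,[0,-0.01,0],0]

```text
t: 50.97
ee_pos: [505.9, -172.9, 48.9]
tool_rot: [-0.104, 0.699, -0.699, 0.108]
force: [12.0, 0.2, -22.4]
gripper_width: 39.7
```

>>> arm_command:
  motion:
    - [75,[0,0,0],0]
    - [75,[0,0,0],0]
    - [75,[0,0,0],0]
    - [75,[0,0,0],0]
    - [75,[0,-0.1,0],0]
    - [75,[0,-0.4,0],0]
    - [75,[0,-0.7,0],0]
    - [75,[0,-0.99,0],0]
    - [75,[0,-0.99,0],0]
    - [75,[0,-0.99,0],0]

```text
t: 51.8
ee_pos: [505.1, -174.4, 204.8]
tool_rot: [0.103, -0.698, 0.7, -0.109]
force: [-0.2, 0.1, 0.1]
gripper_width: 65.5
```

```bash
python3 - <<'E'
from h import *
c=cam("scene");crop(c,"s30.png",140,60,300,260,3.9)
h=np.array([608.5,252.2])
plan((*h,190,PSI_T),(*h,75,PSI_T))
E
```

```text
t 51.85 pos [ 503.5 -174.   202. ] psi -162.8 tilt 0.22 width 65.1 q [-0.03  0.23 -0.23 -0.   -1.11  0.33] F [ 0.4 -0.3 -0.4]
  -> shift [-0.602, 0.033, -0.999] roll -0.841 rows>=10.6 to [545.3  -4.2 197.2] psi -87.0
  -> shift [-0.999, 0.03, 0.301] roll -0.000 rows>=3.8 to [582.8 147.8 192.9] psi -87.1
  -> shift [-0.686, 0.02, 0.207] roll -0.000 rows>=2.6 to [608.5 252.2 190. ] psi -87.0
  -> shift [-0.0, 0.767, -0.003] roll -0.000 rows>=2.8 to [608.5 252.2  75. ] psi -87.0
```

View pics/s30.png

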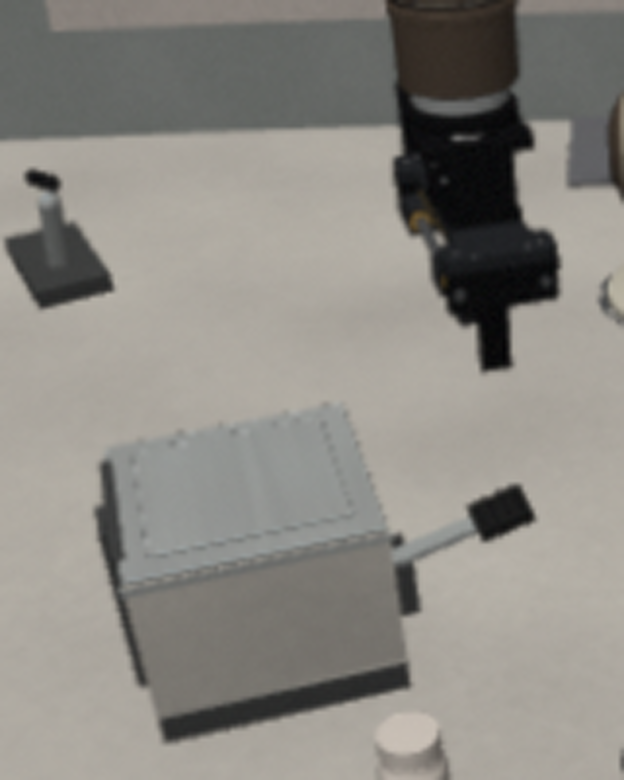

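The lid is shut and the pedal is up. Now the guard.

>>> arm_command:
  motion:
    - [50,[-0.6,0.033,-0.999],-0.841]
    - [50,[-0.6,0.033,-0.999],-0.841]
    - [50,[-0.6,0.033,-0.999],-0.841]
    - [50,[-0.6,0.033,-0.999],-0.841]
    - [50,[-0.6,0.033,-0.999],-0.841]
    - [50,[-0.6,0.033,-0.999],-0.841]
    - [50,[-0.6,0.033,-0.999],-0.841]
    - [50,[-0.6,0.033,-0.999],-0.841]
    - [50,[-0.6,0.033,-0.999],-0.841]
    - [50,[-0.6,0.033,-0.999],-0.841]
    - [50,[-0.6,0.033,-0.999],-0.841]
    - [50,[-0.6,0.033,-0.999],-0.841]

```text
t: 52.85
ee_pos: [543.3, -4.5, 193.0]
tool_rot: [0.514, -0.488, 0.486, -0.512]
force: [-0.2, -0.0, -0.8]
gripper_width: 43.4
```

>>> arm_command:
  motion:
    - [50,[-0.999,0.03,0.301],0]
    - [50,[-0.999,0.03,0.301],0]
    - [50,[-0.999,0.03,0.301],0]
    - [50,[-0.999,0.03,0.301],0]
    - [50,[-0.999,0.03,0.301],0]

```text
t: 53.27
ee_pos: [582.7, 152.3, 188.2]
tool_rot: [0.514, -0.487, 0.486, -0.513]
force: [-0.1, -0.2, -0.4]
gripper_width: 43.8
```

>>> arm_command:
  motion:
    - [50,[-0.68,0.1,0.207],0]
    - [50,[-0.68,0.1,0.207],0]
    - [50,[-0.68,0.1,0.207],0]
    - [50,[-0.68,0.1,0.207],0]
    - [50,[-0.68,0.1,0.207],0]
    - [50,[-0.68,0.1,0.207],0]

```text
t: 53.77
ee_pos: [607.3, 250.4, 174.5]
tool_rot: [0.513, -0.488, 0.487, -0.511]
force: [0.8, -0.6, 0.4]
gripper_width: 43.4
```

```bash
python3 - <<'E'
from h import *
h=np.array([608.5,252.2])
plan((*h,75,PSI_T))
c=cam("scene");crop(c,"s31.png",320,100,480,260,4)
E
```

```text
t 53.77 pos [607.3 250.4 174.5] psi -87.1 tilt 0.16 width 43.4 q [ 0.64  0.46  0.05 -0.   -1.16  0.98] F [ 0.8 -0.6  0.4]
  -> shift [-0.013, 0.663, 0.01] roll -0.001 rows>=2.4 to [608.5 252.2  75. ] psi -87.0
```

View pics/s31.png

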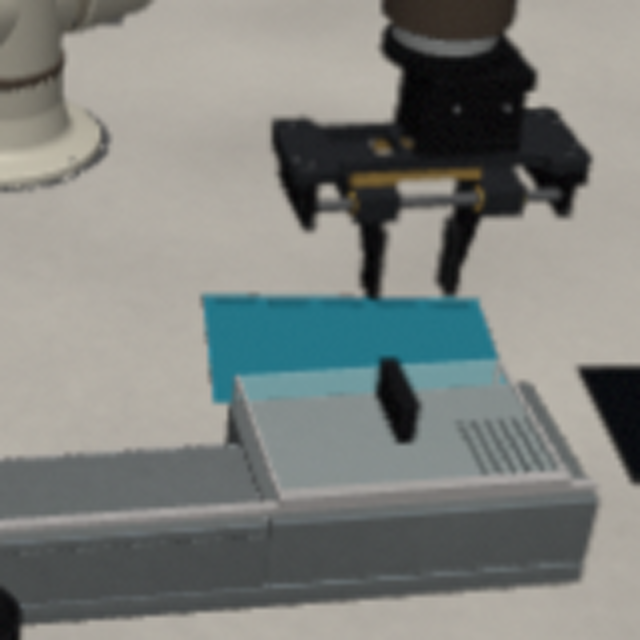

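>>> arm_command:
  motion:
    - [50,[-0.01,0.2,0.01],0]
    - [50,[-0.01,0.45,0.01],0]
    - [50,[-0.01,0.6,0.01],0]
    - [50,[-0.01,0.655,0.01],0]
    - [50,[-0.01,0.655,0.01],0]
    - [0,[-0.01,0.655,0.01],0]
    - [0,[-0.01,0.655,0.01],0]
    - [0,[-0.01,0.655,0.01],0]
    - [0,[-0.01,0.655,0.01],0]
    - [0,[-0.01,0.655,0.01],0]
    - [0,[-0.01,0.655,0.01],0]
  newtons: 20

```text
t: 54.73
ee_pos: [609.9, 252.3, 78.4]
tool_rot: [0.513, -0.486, 0.487, -0.513]
force: [-0.9, -2.0, 3.9]
gripper_width: 14.0
```

>>> arm_command:
  motion:
    - [0,[0.1,0,0],0]
    - [0,[0.25,0,0],0]
    - [0,[0.4,0,0],0]
    - [0,[0.55,0,0],0]
    - [0,[0.7,0,0],0]
    - [0,[0.85,0,0],0]
    - [0,[1,0,0],0]
    - [0,[1,0,0],0]
    - [0,[1,0,0],0]

```text
t: 55.48
ee_pos: [618.4, 101.6, 78.4]
tool_rot: [-0.512, 0.486, -0.488, 0.513]
force: [1.2, -1.3, 2.6]
gripper_width: 13.6
```

>>> arm_command:
  motion:
    - [0,[0.1,0,0],0]
    - [0,[0.2,0,0],0]
    - [0,[0.3,0,0],0]
    - [0,[0.36,0,0],0]
    - [0,[0.4,0,0],0]
    - [0,[0.41,0,0],0]
    - [0,[0.41,0,0],0]
    - [0,[0.41,0,0],0]

```text
t: 56.15
ee_pos: [621.8, 40.5, 78.4]
tool_rot: [-0.512, 0.486, -0.488, 0.513]
force: [3.5, -1.8, 5.1]
gripper_width: 13.7
```

>>> arm_command:
  motion:
    - [0,[0.02,0,0],0]
    - [0,[0.04,0,0],0]
    - [0,[0.05,0,0],0]
    - [0,[0.05,0,0],0]
    - [0,[0.05,0,0],0]

```text
t: 56.57
ee_pos: [622.0, 37.5, 78.4]
tool_rot: [-0.511, 0.487, -0.487, 0.515]
force: [-0.7, 13.0, 7.3]
gripper_width: 14.0
```

Hard against the shut stop after 215 mm of travel. I'll let go, back off and check.

>>> arm_command:
  motion:
    - [50,[0,0,0],0]
    - [50,[0,0,0],0]
    - [50,[0,0,0],0]
    - [50,[0,0,0],0]
    - [50,[-0.02,-0.3,0],0]
    - [50,[-0.02,-0.6,0],0]
    - [50,[-0.02,-0.9,0],0]
    - [50,[-0.02,-0.9,0],0]
    - [50,[-0.02,-0.9,0],0]

```text
t: 57.32
ee_pos: [622.3, 36.7, 216.9]
tool_rot: [-0.51, 0.486, -0.489, 0.515]
force: [-0.2, -0.4, -1.0]
gripper_width: 43.5
```

>>> arm_command:
  motion:
    - [50,[-1,0,-0.9],0]
    - [50,[-1,0,-0.9],0]
    - [50,[-1,0,-0.9],0]
    - [50,[-1,0,-0.9],0]
    - [50,[-1,0,-0.9],0]
    - [50,[-1,0,-0.9],0]
    - [50,[-1,0,-0.9],0]

```text
t: 57.9
ee_pos: [476.3, 180.3, 211.3]
tool_rot: [0.514, -0.487, 0.486, -0.512]
force: [-0.1, -0.2, 0.2]
gripper_width: 43.4
```

```bash
python3 - <<'E'
from h import *
plan()
c=cam("scene");cv2.imwrite("pics/s32.png",c["color"][:,:,::-1])
c=cam("top");crop(c,"t32.png",160,100,500,310,2.3);P=cloud(c)
m=(P[...,2]>130)&(P[...,2]<165)&(P[...,1]<-260)&(P[...,1]>-450)&(P[...,0]>460)&(P[...,0]<660);q=P[m];A=np.c_[q[:,:2],np.ones(len(q))];k=np.linalg.lstsq(A,q[:,2],rcond=None)[0];print("lid tilt",np.degrees(np.hypot(k[0],k[1])),len(q))
E
```

```text
t 57.90 pos [476.3 180.3 211.3] psi -86.9 tilt 0.16 width 43.4 q [ 0.68  0.19 -0.26 -0.   -1.13  0.94] F [-0.1 -0.2  0.2]
lid tilt 0.4403906836673031 4329
```

View pics/t32.png

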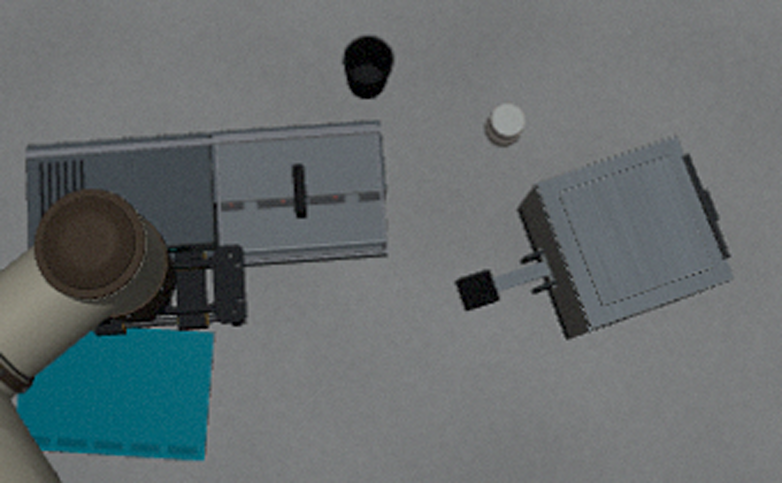

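View pics/s32.png

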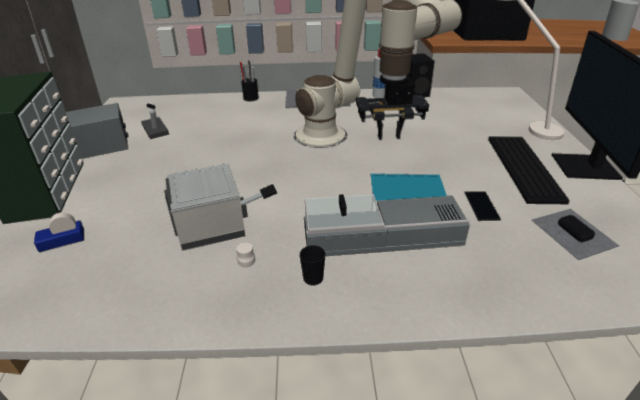

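```bash
python3 -c "
from plant import manip
print(manip.job_done())"
```

```text
the job is handed in; nothing more can be done
None
```

All five packs are in the battery box, the lid is shut and the guard is shut. I handed the job in at about 58 s; `job_done` gives no verdict.

**What I did:** I slid the guard open to its stop and pressed the pedal down to its stop. I drew packs 0–2 out forwards and lifted packs 3 and 4 off the mat, and put all five in the box. I then pinched the pedal pad and raised it at about 25 mm/s until the lid was shut, and slid the guard back to its shut stop.

**Last checks:**
- **Packs:** The bays and mat are empty. The pictures taken before I shut the lid showed three packs standing side by side and two lying flat, stacked, with the top at about 59 mm. I did not see all five clearly in one picture.
- **Lid:** It measured 0.4° from level, with the pedal up.
- **Guard:** It travelled the full 215 mm back and met its stop at 13 N.
- **Bystanders:** The phone, cup and jar look unmoved in the pictures.
- **Robot:** It stood clear of everything when I handed in.

**What disagreed:**
- **Fingertip offset:** The text and `manip.tcp_to_tips` put the fingertips 8 mm ahead of the TCP. The pictures and a touch on the handle put them about 15 mm behind it. My first grip on the handle closed just above it because of this, so I used the measured offset from then on.
- **Announced disturbances:** I saw neither the mat-pack knock nor the grip slackening.

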